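# Swap the grinding wheel and the big case, and pile the cases

### The job

The grinding wheel and the big accessory case have been put down in each other's place: swap them (the rubber pad is free to park something on meanwhile), so that the wheel lies flat in the middle of the round steel dish and the big case lies flat inside the wooden tray. Pile the middle case on the big one and the small case on top, squared up lengthwise and centred so that each rests wholly on the one below. Leave the tub, the carton and the wrench where they are.

Things in the scene. Friction and masses are not known exactly. Their poses are not given: they have to be found in the camera images.
- wheel: Small grinding wheel, loose: gritty grey disc lying flat, 64 mm in diameter, 28 mm thick, with a paper ring and dark bore drawn on its top (no real hole). About 0.2 kg. Origin: centre of its underside, z up. At the start it lies in the wooden tray.
- big_case: Biggest of three grey plastic accessory cases, loose: 100 mm (its x) by 66 mm (its y) by 32 mm high, flat top, about 0.3 kg. Origin: centre of its underside. At the start it lies in the round dish, turned any way.
- mid_case: Middle grey case, loose: 68 mm (its x) by 42 mm (its y) by 26 mm high, flat top, about 0.14 kg. Origin: centre of its underside. At the start it lies on the bench.
- small_case: Smallest grey case, loose: 38 mm (its x) by 24 mm (its y) by 20 mm high, flat top, about 0.05 kg. Origin: centre of its underside. At the start it lies on the bench.
- dish: Round shallow steel dish, fixed to the bench: flat floor 4 mm thick, rim 9 mm high above the bench, 138 mm across the rim, about 124 mm across the floor inside. Origin: centre of its underside, at bench height (z = 0). Place of the wheel.
- tray: Rectangular shallow wooden tray, fixed: outside 124 mm (its x) by 92 mm (its y), walls 4 mm thick and 9 mm high above the bench, floor 4 mm thick, so inside 116 by 84 mm. Origin: centre of its underside, at bench height. Place of the big case.
- pad: Flat black rubber pad, fixed, 130 mm (its x) by 100 mm (its y), 6 mm thick, no rim, empty at the start: the free spot. Origin: centre of its underside, at bench height.
- tub: Bystander: loose white plastic open tub, 90 mm across the mouth, 100 mm high. Origin: centre of its underside. Leave alone.
- carton: Bystander: loose cardboard carton 75 x 75 x 85 mm with a flap standing up to about 130 mm. Origin: centre of its underside. Leave alone.
- wrench: Bystander: loose steel wrench lying flat on the bench, 170 mm long along its x. Origin: near its middle, on its underside. Leave alone.
Things that resemble listed ones, but are neither listed nor needed, are in the scene too. What is shaped like the small_case but orange or white is not meant.

How it is judged:
By the outcome, as a careful person would: the job done as asked, in the order asked, and still so for the second after the job is handed in, with the robot touching nothing.
It also fails if it takes over 122 s, if anything falls off the work surface, if the arm or the gripper's body presses on something with over 40 N, if the wrist force passes 120 N, or if a joint passes its speed limit or range.

### The arm

A 6-joint arm with a two-finger parallel gripper is mounted at the origin on the work surface. World frame = base frame: x ahead of the robot, y to its left, z up, the work surface at z = 0. Lengths are in m, angles in rad, forces in N, time in s.
With the tool pointing down it reaches from about 0.35 to 0.975 m from the base axis. Payload 4.9 kg.
Tool frame: the origin (TCP) lies midway between the tips of the shut fingers; the grasp point (between the pads) lies 19 mm behind it; y points along the fingers, x is the direction in which the jaws open and shut, and the axes are right-handed (so a half turn about y gives the same grasp; the last joint's range is limited). The gripper opens to 85 mm and grips with 20 to 120 N. Pads are 22 mm wide; open, the fingers measure 114 mm over their backs; the gripper's body (76 mm by 85 mm) begins 54 mm behind the grasp point. The pads swing forward as they close: fully open they stand 13 mm farther back than shut.
Start: joints at [-1.352, 0.053, 1.613, -0, 1.476, -0.119], TCP at [0.207, -0.59, 0.231] pointing down, gripper open.
Joint ranges: [-3.01, 3.01], [-1.01, 2.22], [0.06, 2.58], [-1.02, 4.17], [0.09, 2.62], [-3.14, 3.14]. Speed limits (rad/s): [2.57, 2.57, 3.14, 3.14, 3.14, 3.14].

### API

Orientations are given as a 3x3 rotation matrix whose columns are the frame's x, y, z axes.
In Python, from rig import r gives the robot as it stands.
- The arm moves only by the tool servo_tool, never from a script. Its argument "series" is a list of rows, each a list of 7 numbers: the closure, from 0 (fully open) to 1 (shut), then the shift along the tool's x, y, z in units of 0.4 m (1.0 is 0.4 m), then the turn, a rotation vector about the tool's x, y, z in units of 180 degrees (1.0 is 180 degrees). In form: [[claw, dx, dy, dz, wx, wy, wz], ...]. A call has 1 to 8 rows; each row is the pose to reach, as a shift and turn from the pose commanded when the call began, along the tool's axes at that moment, turning the shorter way round; what a row does not reach only later rows make up. A row lasts 1/12 s, in which the tool goes at most 41.7 mm and 7.16 degrees, less where a joint would pass 70% of its speed; a pose out of reach is approached as far as the arm can. A call with a number of a shift or a turn outside -1 to 1 is refused whole. A call with a gripper value outside its range is refused whole. The fingers move at their own pace and stop on an object; "grip_force" is the grip in N (left out, the last holds). Time passes only in rows, so rows that repeat a pose let the fingers close. It gives the time, the measured TCP pose, the force and the opening at its end, in the units of the state.
- r.state(): the state, without advancing time (a new reading comes with each control period).
- r.camera(name): name is "side" or "top" or "wrist"; returns the picture (400x640x3 uint8, red, green, blue); there is no depth.
- r.get_calibration(name): a dict with "camera_matrix" (3x3 intrinsics, pixels), "R" (3x3) and "t" (3): a world point X has camera coordinates R X + t. Camera axes: x right, y down, z forward; pixel columns grow to the right and rows downward; lengths in m; the calibration is good to about 2 mm. A picture is of the moment at which its call begins: read the wrist's pose just before it. get_calibration takes no time and is no camera call; for the wrist camera it gives the pose at the moment of the call.
- r.sign_off(): hands the job in, once; it reports no verdict.
Trained networks look in the newest picture that a camera, given by its name, has taken for a name from the list of things; names that differ only in an ending like _2 or _b are one class to them, and where a whole thing is asked for, a point or a joint stands for the part that bears it (a point fixed in the world has none). Each returns a list of dicts, best first, with "p" (0 to 1); they miss things now and then, are a little off and sometimes report something else, mostly with a low value. They report only what shows in the picture. A call takes as long as a camera call. They do not tell look-alikes from the thing itself.
- r.boxes_of(camera, label): "position" ([column, row] in pixels, amid what is visible of it).
- r.pinpoint(camera, label): "position" ([column, row] in pixels: a listed point, or the origin of a listed thing).
The state is a dict: "time_s": time; "qpos": joint angles; "joint_velocities": joint speeds; "joint_efforts": joint torques, N m; "ee_pos": TCP position; "tcp_rot": TCP orientation; "force": force on the tool from outside, world axes, zero at the start; "moment": the same for the moment, N m; "gripper_width": opening from 0.0 (shut) to 1.0 (fully open).
Only numpy, scipy, OpenCV 4.12 (cv2) and the standard library are available. Lean on these libraries where they do the work, as an engineer would, in place of code of your own. Each camera call takes 0.05 s, during which the arm holds its last target.

## Working session

There is one attempt and no reset: what is moved stays moved. The work goes in short steps, Python scripts to look and compute and a tool call to move; the robot and the scene stay as the last step left them, time stands still between calls to the robot, and variables do not carry over. Pictures are saved under pics/ and viewed, and the job is handed in when it is done.

Besides the shell and the picture viewer there is one more tool, called after "Request:" in YAML: its name, and indented under it one key for each argument. servo_tool: Moves the arm, as the interface text tells. Shifts and turns lie within -1 to 1; 1 stands for 0.4 m of shift or 180 degrees of turn. Its arguments: {"type":"object","properties":{"series":{"type":"array","items":{"type":"array","items":{"type":"number"}}},"grip_force":{"type":"number"}},"required":["series"]}

```bash
ls; mkdir -p pics; python3 - <<'E'
from rig import r
import cv2,numpy as np
s=r.state();print(s['time_s'],s['ee_pos'],s['tcp_rot'],s['gripper_width'])
for c in ['side','top','wrist']:
    im=r.camera(c);cv2.imwrite(f'pics/a_{c}.png',im[:,:,::-1])
    k=r.get_calibration(c);print(c,np.round(k['camera_matrix'],1).tolist(),np.round(k['R'],3).tolist(),np.round(k['t'],3).tolist())
E
```

```text
pics
0.0 [ 0.2069869  -0.58906259  0.230053  ] [[ 3.31417679e-01 -4.84740364e-04  9.43484015e-01]
 [-9.43481911e-01  2.00335707e-03  3.31417969e-01]
 [-2.05078704e-03 -9.99997876e-01  2.06604184e-04]] 1.0008359218132536
side [[504.1, 0.0, 315.4], [0.0, 504.1, 202.5], [0.0, 0.0, 1.0]] [[0.934, -0.358, -0.003], [-0.24, -0.62, -0.747], [0.266, 0.698, -0.665]] [-0.588, 0.18, 1.383]
top [[448.2, 0.0, 324.8], [0.0, 448.2, 199.2], [0.0, 0.0, 1.0]] [[-0.022, -1.0, -0.003], [-0.988, 0.022, -0.154], [0.154, 0.0, -0.988]] [-0.001, 0.614, 1.059]
wrist [[350.5, 0.0, 317.0], [0.0, 350.5, 193.6], [0.0, 0.0, 1.0]] [[0.331, -0.943, -0.001], [-0.893, -0.314, 0.323], [-0.305, -0.106, -0.947]] [-0.625, -0.042, 0.38]
```

View images.

View pics/a_top.png

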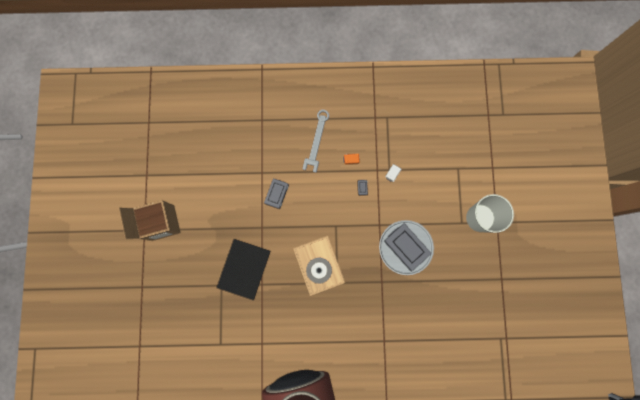

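View pics/a_side.png

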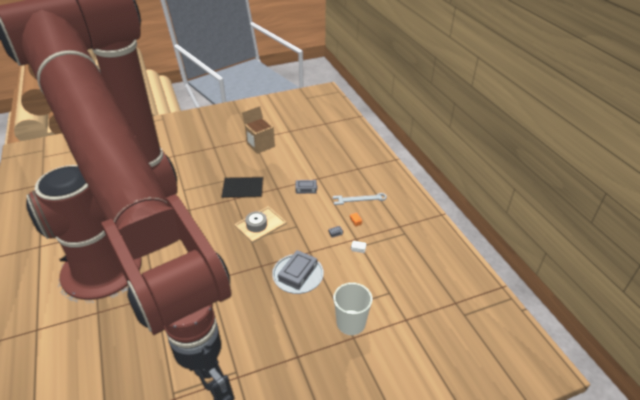

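View pics/a_wrist.png

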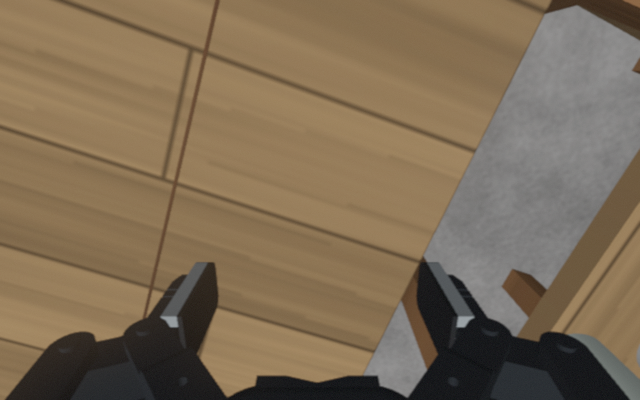

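```bash
cat > h.py <<'E'
from rig import r
import cv2,numpy as np
from scipy.optimize import minimize
def cal(c):
    k=r.get_calibration(c); return np.array(k['camera_matrix']),np.array(k['R']),np.array(k['t'])
def p2w(k,p,z):
    K,R,t=k; d=R.T@np.linalg.solve(K,[p[0],p[1],1.]); o=-R.T@t
    return o+d*(z-o[2])/d[2]
def proj(k,X):
    K,R,t=k; c=np.asarray(X)@R.T+t; q=c@K.T; return q[:,:2]/q[:,2:]
def save(im,n,crop=None,s=1):
    if crop: a,b,c,d=crop; im=im[b:d,a:c]
    cv2.imwrite('pics/'+n,cv2.resize(im,None,fx=s,fy=s,interpolation=cv2.INTER_CUBIC)[:,:,::-1])
def boxpts(x,y,a,L,W,z0,z1):
    c,s=np.cos(a),np.sin(a)
    return np.array([[x+c*u-s*v,y+s*u+c*v,z] for z in(z0,z1) for u,v in((L/2,W/2),(-L/2,W/2),(-L/2,-W/2),(L/2,-W/2))])
E
python3 - <<'E'
from h import *
im=r.camera('top');k=cal('top')
save(im,'b1.png',(200,90,440,310),3.3)
for n,z in [('wheel',.004),('big_case',.004),('mid_case',0),('small_case',0),('dish',0),('tray',0),('pad',0),('tub',0),('carton',0),('wrench',0)]:
    for d in r.pinpoint('top',n)[:4]: print(n,np.round(d['position'],1),round(d['p'],2),p2w(k,d['position'],z).round(3))
print(r.state()['time_s'])
E
```

```text
wheel [316.3 272.8] 0.56 [0.435 0.011 0.004]
big_case [405.7 248.2] 0.58 [ 0.491 -0.216  0.004]
mid_case [318.9 271.5] 0.61 [0.438 0.004 0.   ]
mid_case [276.6 195.7] 0.59 [0.633 0.11  0.   ]
small_case [360.1 187.3] 0.7 [ 0.65  -0.106  0.   ]
small_case [392.8 174.1] 0.66 [ 0.683 -0.193  0.   ]
small_case [350.9 160.7] 0.47 [ 0.721 -0.085  0.   ]
dish [404.9 250.5] 0.68 [ 0.485 -0.214  0.   ]
tray [320.6 264.3] 0.81 [ 0.456 -0.     0.   ]
pad [239.5 270. ] 0.81 [0.446 0.204 0.   ]
tub [481.2 219.1] 0.96 [ 0.561 -0.413  0.   ]
carton [160.8 220.2] 0.69 [0.576 0.406 0.   ]
wrench [314.9 136.1] 0.83 [0.79  0.008 0.   ]
0.7
```

View pics/b1.png

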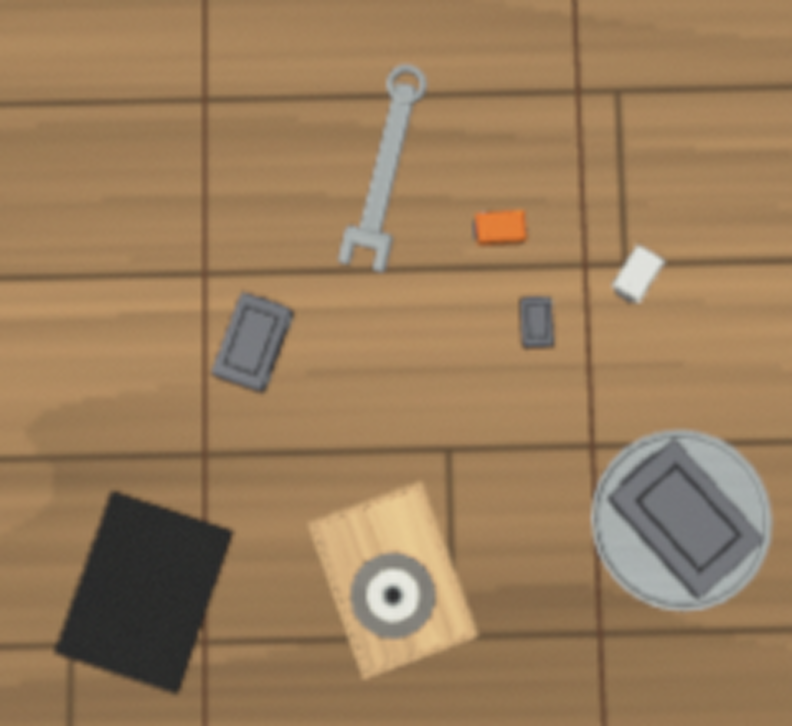

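```bash
cat >> h.py <<'E'
def cyl(x,y,a,D,z0,z1):
    th=np.linspace(0,2*np.pi,48,endpoint=False)
    return np.array([[x+D/2*np.cos(t),y+D/2*np.sin(t),z] for z in(z0,z1) for t in th])
def comp(mask,p):
    n,l,st,ce=cv2.connectedComponentsWithStats(mask.astype(np.uint8),connectivity=4)
    i=min(range(1,n),key=lambda i:np.hypot(*(ce[i]-p))-(1e-3*st[i][4]) if st[i][4]>40 else 1e9)
    return l==i
def fit(k,mask,mk,g,S=4,yaw=True):
    # silhouette IoU fit; mk(x,y,a)->pts
    m=cv2.dilate(mask.astype(np.uint8),np.ones((3,3)));ys,xs=np.nonzero(m)
    x0,x1,y0,y1=xs.min()-12,xs.max()+13,ys.min()-12,ys.max()+13
    x0=max(x0,0);y0=max(y0,0)
    M=cv2.resize(mask[y0:y1,x0:x1].astype(np.float32),None,fx=S,fy=S,interpolation=cv2.INTER_LINEAR)
    def c(v):
        q=proj(k,mk(v[0],v[1],v[2] if yaw else 0)); h=cv2.convexHull(q.astype(np.float32))
        h=((h-[x0,y0]+.5)*S-.5)
        A=np.zeros(M.shape,np.uint8);cv2.fillPoly(A,[np.round(h*16).astype(np.int32)],255,lineType=cv2.LINE_AA,shift=4)
        A=A/255.; return 1-np.minimum(A,M).sum()/np.maximum(A,M).sum()
    best=None
    for a in (np.arange(0,np.pi,np.pi/8) if yaw and g[2] is None else [g[2] or 0]):
        v=np.array([g[0],g[1],a]); sim=np.array([v,v+[.006,0,0],v+[0,.006,0],v+[0,0,.2]])
        o=minimize(c,v,method='Nelder-Mead',options=dict(initial_simplex=sim,xatol=1e-5,fatol=1e-5,maxiter=300))
        if best is None or o.fun<best.fun: best=o
    return best.x,best.fun
E
python3 - <<'E'
from h import *
im=r.camera('top').astype(int);k=cal('top')
ch=im.max(2)-im.min(2);V=im.max(2)
low=ch<25
print('V steel/case',V[225,405],V[246,408],V[246,435])
def go(n,mask,p,mk,g,yaw=True):
    m=comp(mask,p); x,f=fit(k,m,mk,g,yaw=yaw); print(n,m.sum(),'xy',x[:2].round(4),'yaw',np.degrees(x[2]).round(1),'1-IoU',round(f,3))
go('mid',low,(276,194),lambda x,y,a:boxpts(x,y,a,.068,.042,0,.026),(.633,.11,None))
go('small',low,(363,187),lambda x,y,a:boxpts(x,y,a,.038,.024,0,.020),(.65,-.106,None))
go('dish',low,(407,248),lambda x,y,a:cyl(x,y,a,.138,0,.009),(.487,-.214,0),False)
go('big',low&(V<140),(408,246),lambda x,y,a:boxpts(x,y,a,.1,.066,.004,.036),(.49,-.216,None))
go('wheel',low,(319,269),lambda x,y,a:cyl(x,y,a,.064,.004,.032),(.44,.0,0),False)
go('pad',V<75,(244,269),lambda x,y,a:boxpts(x,y,a,.13,.1,0,.006),(.45,.2,None))
c=np.array([(422,482),(478,636),(364,680),(308,523)])/3.3+[200,90]
w=np.array([p2w(k,p,.009)[:2] for p in c]);print('tray',w.mean(0).round(4),w.round(3).tolist(),[np.linalg.norm(w[i]-w[i-1]).round(3) for i in range(4)])
e=(w[0]-w[1]);print(np.degrees(np.arctan2(e[1],e[0]))); e=(w[3]-w[2]);print(np.degrees(np.arctan2(e[1],e[0])))
E
```

```text
V steel/case 118 122 164
mid 444 xy [0.6375 0.109 ] yaw 160.9 1-IoU 0.125
small 135 xy [ 0.6492 -0.1115] yaw 179.2 1-IoU 0.192
dish 2326 xy [ 0.4942 -0.216 ] yaw -4.2 1-IoU 0.042
big 1189 xy [ 0.4945 -0.2153] yaw 39.8 1-IoU 0.05
wheel 474 xy [0.442  0.0046] yaw -7.6 1-IoU 0.148
pad 1993 xy [0.4488 0.1925] yaw 160.3 1-IoU 0.069
tray [0.4523 0.0034] [[0.526, -0.02], [0.409, -0.06], [0.378, 0.027], [0.496, 0.067]] [np.float64(0.092), np.float64(0.123), np.float64(0.092), np.float64(0.125)]
18.68462885221985
19.01542244511748
```

```bash
cat >> h.py <<'E'
from scipy.spatial.transform import Rotation as Ro
def mv(x,y,z,yaw):
    s=r.state();R=np.array(s['tcp_rot']);p=np.array(s['ee_pos']);a=np.radians(yaw)
    T=np.array([[np.cos(a),0,-np.sin(a)],[np.sin(a),0,np.cos(a)],[0,-1,0]])
    d=R.T@(np.array([x,y,z])-p)/.4; w=Ro.from_matrix(R.T@T).as_rotvec()/np.pi
    print('t',round(s['time_s'],2),'at',p.round(4),'yaw',np.degrees(np.arctan2(R[1,0],R[0,0])).round(2),'w',round(s['gripper_width'],3),'F',np.round(s['force'],1),'j6',np.round(s['qpos'][5],2))
    print('row',np.concatenate([d,w]).round(4).tolist(),'rows>=',int(np.ceil(max(np.linalg.norm(d)*.4/.0417,np.linalg.norm(w)*180/7.16))))
E
python3 -c "
from h import *
mv(.442,.0046,.15,-71.1); mv(.33,-.27,.19,-71.1)"
```

```text
t 0.75 at [ 0.2071 -0.5897  0.2313] yaw -70.65 w 1.003 F [ 0.2 -0.1  0.9] j6 -0.12
row [-1.2072, 0.2033, 1.0464, -0.0, 0.0025, 0.0] rows>= 16
t 0.75 at [ 0.2071 -0.5897  0.2313] yaw -70.65 w 1.003 F [ 0.2 -0.1  0.9] j6 -0.12
row [-0.6523, 0.1033, 0.5547, -0.0, 0.0025, 0.0] rows>= 9
```

Request:
servo_tool:
  series:
    - [0,-0.65,0.1,0.55,0,0.0025,0]
    - [0,-0.65,0.1,0.55,0,0.0025,0]
    - [0,-0.65,0.1,0.55,0,0.0025,0]
    - [0,-0.65,0.1,0.55,0,0.0025,0]
    - [0,-0.65,0.1,0.55,0,0.0025,0]
    - [0,-0.65,0.1,0.55,0,0.0025,0]
    - [0,-0.65,0.1,0.55,0,0.0025,0]
    - [0,-0.65,0.1,0.55,0,0.0025,0]

```text
time_s: 1.42
ee_pos: [0.3254, -0.2786, 0.1924]
tcp_rot: [[0.323, 0.001, 0.946], [-0.946, -0.001, 0.323], [0.001, -1.0, 0.0]]
force: [1.4, 0.5, -0.2]
gripper_width: 0.998
```

```bash
python3 -c "
from h import *
mv(.442,.0046,.15,-71.1)"
```

```text
t 1.42 at [ 0.3254 -0.2786  0.1924] yaw -71.14 w 0.998 F [ 1.4  0.5 -0.2] j6 0.36
row [-0.5758, 0.1057, 0.5047, -0.0002, -0.0002, 0.0002] rows>= 8
```

Request:
servo_tool:
  series:
    - [0,-0.57,0.1,0.5,0,0,0]
    - [0,-0.57,0.1,0.5,0,0,0]
    - [0,-0.57,0.1,0.5,0,0,0]
    - [0,-0.57,0.1,0.5,0,0,0]
    - [0,-0.57,0.1,0.5,0,0,0]
    - [0,-0.57,0.1,0.5,0,0,0]
    - [0,-0.57,0.1,0.5,0,0,0]
    - [0,-0.57,0.1,0.5,0,0,0]

```text
time_s: 2.08
ee_pos: [0.441, 0.0044, 0.152]
tcp_rot: [[0.328, 0.0, 0.945], [-0.945, 0.002, 0.328], [-0.002, -1.0, 0.001]]
force: [0.5, -0.7, 0.1]
gripper_width: 0.996
```

Request:
servo_tool:
  series:
    - [0,0,0,0,0,0,0]
    - [0,0,0,0,0,0,0]

```text
time_s: 2.25
ee_pos: [0.4404, 0.0007, 0.1524]
tcp_rot: [[0.326, -0.001, 0.945], [-0.945, -0.0, 0.326], [0.0, -1.0, -0.001]]
force: [0.2, -0.1, 0.3]
gripper_width: 1.0
```

```bash
python3 -c "
from h import *
mv(.442,.0046,.15,-71.1)
im=r.camera('wrist');save(im,'c1.png')
k=cal('wrist');print(proj(k,[[.442,.0046,.032],[.4523,.0034,.004]]))
mv(.442,.0046,.15,-71.1)"
```

```text
t 2.25 at [0.4404 0.0007 0.1524] yaw -70.96 w 1.0 F [ 0.2 -0.1  0.3] j6 1.07
row [-0.008, 0.0059, 0.0069, 0.0002, 0.0008, 0.0001] rows>= 1
[[310.85528996 181.31691424]
 [316.59080322 161.1831798 ]]
t 2.3 at [ 4.404e-01 -1.000e-04  1.525e-01] yaw -71.07 w 1.007 F [-0.8  0.4 -0.7] j6 1.07
row [-0.0099, 0.0063, 0.0077, 0.0001, 0.0002, 0.0001] rows>= 1
```

View pics/c1.png

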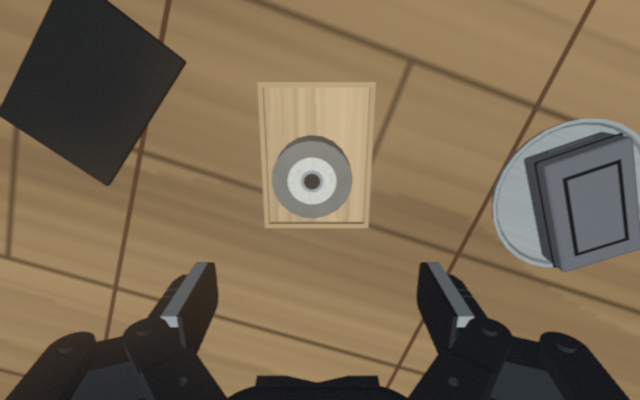

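```bash
python3 - <<'E'
from h import *
k=cal('wrist');im=r.camera('wrist').astype(int)
ch=im.max(2)-im.min(2)
m=comp(ch<30,(312,178)) ; print(m.sum())
x,f=fit(k,m,lambda x,y,a:cyl(x,y,a,.064,.004,.032),(.442,.0046,0),yaw=False);print('wheel',x[:2].round(4),round(f,3))
w=np.array([p2w(k,p,.009)[:2] for p in [(258,83),(376,83),(369,228),(265,228)]]);print('tray',w.mean(0).round(4),[np.linalg.norm(w[i]-w[i-1]).round(4) for i in range(4)])
for a,b in((0,3),(1,2)): e=w[a]-w[b];print(np.degrees(np.arctan2(e[1],e[0])))
m=comp(im.max(2)<75,(90,80)); 
for p in [(186,62),(108,185),(0,115)]: print('pad',p2w(k,p,.006))
print(p2w(k,(312,181),.032))
mv(*x[:2],.02,-71.1)
E
```

```text
5107
wheel [0.4417 0.0047] 0.064
tray [0.4542 0.0037] [np.float64(0.123), np.float64(0.0916), np.float64(0.1231), np.float64(0.0925)]
18.71745541716907
19.14803121053893
pad [0.49415753 0.1240299  0.006     ]
pad [0.37462795 0.16668791 0.006     ]
pad [0.40605539 0.25747386 0.006     ]
[0.44253472 0.00383684 0.032     ]
t 2.35 at [ 0.4404 -0.0007  0.1527] yaw -71.15 w 1.0 F [ 0.   0.2 -0.8] j6 1.07
row [-0.0119, 0.3317, 0.0073, -0.0, -0.0003, 0.0002] rows>= 4
```

Request:
servo_tool:
  series:
    - [0,-0.011,0.1,0.008,0,0,0]
    - [0,-0.011,0.2,0.008,0,0,0]
    - [0,-0.011,0.28,0.008,0,0,0]
    - [0,-0.011,0.33,0.008,0,0,0]
    - [0,-0.011,0.36,0.008,0,0,0]
    - [0,-0.011,0.366,0.008,0,0,0]
    - [0,-0.011,0.366,0.008,0,0,0]

```text
time_s: 2.93
ee_pos: [0.4414, 0.0043, 0.0055]
tcp_rot: [[0.322, -0.002, 0.947], [-0.947, 0.0, 0.322], [-0.001, -1.0, -0.001]]
force: [0.1, -0.3, 0.0]
gripper_width: 1.002
```

```bash
python3 -c "
from h import *
mv(.4421,.0043,.006,-71.1)
save(r.camera('wrist'),'c2.png')
mv(.4421,.0043,.006,-71.1)"
```

```text
t 2.93 at [0.4414 0.0043 0.0055] yaw -71.23 w 1.002 F [ 0.1 -0.3  0. ] j6 1.08
row [0.0005, -0.0011, 0.0017, 0.0005, -0.0007, -0.0002] rows>= 1
t 2.98 at [0.4424 0.0043 0.0067] yaw -71.2 w 1.0 F [0.7 0.1 0.7] j6 1.08
row [-0.0003, 0.0017, -0.0008, -0.0002, -0.0006, 0.0001] rows>= 1
```

View pics/c2.png

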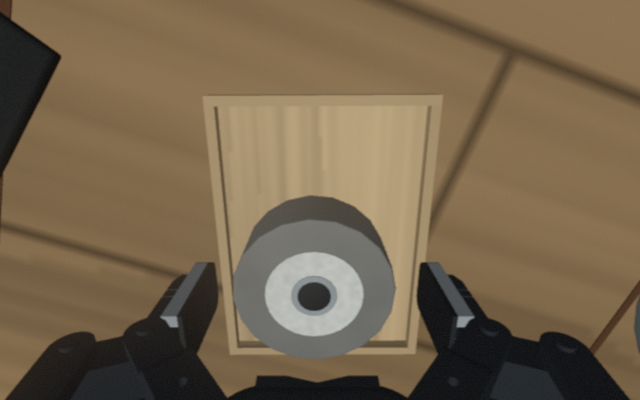

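Request:
servo_tool:
  series:
    - [0.6,0,0,0,0,0,0]
    - [0.6,0,0,0,0,0,0]
    - [0.6,0,0,0,0,0,0]
    - [0.6,0,0,0,0,0,0]
    - [0.6,0,0,0,0,0,0]
  grip_force: 40

```text
time_s: 3.4
ee_pos: [0.4437, 0.0049, 0.008]
tcp_rot: [[0.324, 0.003, 0.946], [-0.946, -0.001, 0.324], [0.002, -1.0, 0.003]]
force: [-0.5, -2.1, 6.5]
gripper_width: 0.731
```

Request:
servo_tool:
  series:
    - [0.6,0,-0.03,0,0,0,0]
    - [0.6,0,-0.08,0,0,0,0]
    - [0.6,0,-0.15,0,0,0,0]
    - [0.6,0,-0.18,0,0,0,0]
    - [0.6,0,-0.18,0,0,0,0]

```text
time_s: 3.82
ee_pos: [0.4447, 0.0051, 0.0818]
tcp_rot: [[0.324, 0.007, 0.946], [-0.946, -0.001, 0.324], [0.004, -1.0, 0.007]]
force: [0.1, -0.6, -1.2]
gripper_width: 0.733
```

```bash
python3 -c "
from h import *
mv(.449,.1920,.08,-71.1)
save(r.camera('wrist'),'c3.png')"
```

```text
t 3.82 at [0.4447 0.0051 0.0818] yaw -71.08 w 0.733 F [ 0.1 -0.6 -1.2] j6 1.08
row [-0.4386, 0.0039, 0.1617, -0.0021, 0.0001, 0.0011] rows>= 5
```

View pics/c3.png

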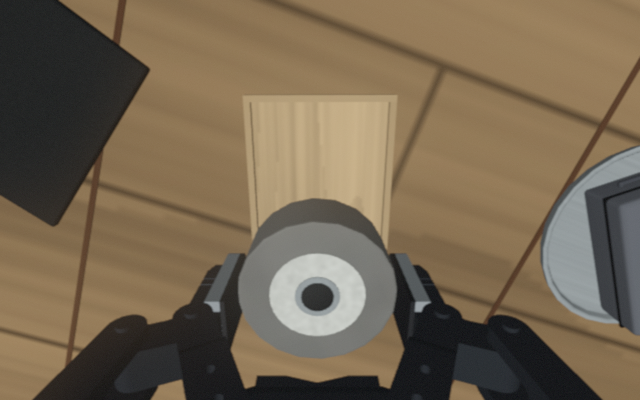

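Request:
servo_tool:
  series:
    - [0.6,-0.05,0,0.02,0,0,0]
    - [0.6,-0.13,0,0.05,0,0,0]
    - [0.6,-0.22,0,0.08,0,0,0]
    - [0.6,-0.31,0,0.115,0,0,0]
    - [0.6,-0.39,0,0.145,0,0,0]
    - [0.6,-0.43,0,0.16,0,0,0]
    - [0.6,-0.438,0,0.162,0,0,0]
    - [0.6,-0.438,0.05,0.162,0,0,0]

```text
time_s: 4.53
ee_pos: [0.4485, 0.1937, 0.06]
tcp_rot: [[0.327, 0.005, 0.945], [-0.945, 0.001, 0.327], [0.001, -1.0, 0.005]]
force: [1.1, -0.0, -0.8]
gripper_width: 0.73
```

Request:
servo_tool:
  series:
    - [0.6,0,0.06,0,0,0,0]
    - [0.6,0,0.1,0,0,0,0]
    - [0.6,0,0.1,0,0,0,0]

```text
time_s: 4.78
ee_pos: [0.442, 0.1902, 0.0126]
tcp_rot: [[0.324, -0.01, 0.946], [-0.946, -0.003, 0.324], [-0.0, -1.0, -0.011]]
force: [-0.7, -0.3, -3.8]
gripper_width: 0.734
```

```bash
python3 -c "
from h import *
mv(.449,.1920,.0105,-71.1)"
```

```text
t 4.78 at [0.442  0.1902 0.0126] yaw -71.12 w 0.734 F [-0.7 -0.3 -3.8] j6 1.49
row [0.0015, 0.0051, 0.0181, 0.0034, -0.0001, -0.0001] rows>= 1
```

Request:
servo_tool:
  series:
    - [0.6,0,0.002,0,0,0,0]
    - [0.6,0,0.004,0,0,0,0]
    - [0.6,0,0.004,0,0,0,0]

```text
time_s: 5.03
ee_pos: [0.4476, 0.192, 0.0174]
tcp_rot: [[0.324, 0.002, 0.946], [-0.946, 0.0, 0.324], [0.0, -1.0, 0.002]]
force: [0.2, 0.2, -2.0]
gripper_width: 0.728
```

Request:
servo_tool:
  series:
    - [0.1,0,0.004,0,0,0,0]
    - [0,0,0.002,0,0,0,0]
    - [0,0,0,0,0,0,0]
    - [0,0,-0.05,0,0,0,0]
    - [0,0,-0.15,0,0,0,0]
    - [0,0,-0.25,0,0,0,0]
    - [0,0,-0.3,0,0,0,0]
    - [0,0,-0.3,0,0,0,0]

```text
time_s: 5.7
ee_pos: [0.4509, 0.1933, 0.1441]
tcp_rot: [[0.324, 0.013, 0.946], [-0.946, 0.003, 0.324], [0.001, -1.0, 0.013]]
force: [0.4, 0.3, 0.7]
gripper_width: 0.998
```

```bash
python3 -c "
from h import *
mv(.4935,-.2155,.14,-50.2);mv(.47,0,.14,-60)
save(r.camera('wrist'),'c4.png')"
```

```text
t 5.7 at [0.4509 0.1933 0.1441] yaw -71.08 w 0.998 F [0.4 0.3 0.7] j6 1.49
row [1.0013, 0.0082, -0.2307, -0.0041, -0.116, 0.0011] rows>= 10
t 5.7 at [0.4509 0.1933 0.1441] yaw -71.08 w 0.998 F [0.4 0.3 0.7] j6 1.49
row [0.4726, 0.0092, -0.1116, -0.0042, -0.0616, 0.0007] rows>= 5
```

View pics/c4.png

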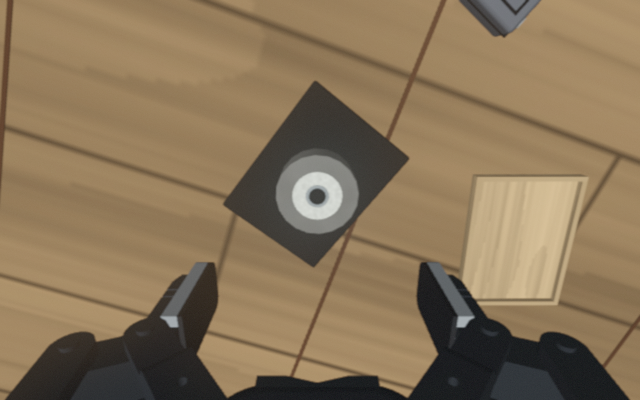

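Request:
servo_tool:
  series:
    - [0,1.0,0,-0.23,0,-0.116,0]
    - [0,1.0,0,-0.23,0,-0.116,0]
    - [0,1.0,0,-0.23,0,-0.116,0]
    - [0,1.0,0,-0.23,0,-0.116,0]
    - [0,1.0,0,-0.23,0,-0.116,0]
    - [0,1.0,0,-0.23,0,-0.116,0]
    - [0,1.0,0,-0.23,0,-0.116,0]
    - [0,1.0,0,-0.23,0,-0.116,0]

```text
time_s: 6.42
ee_pos: [0.4784, -0.1234, 0.135]
tcp_rot: [[0.64, -0.002, 0.769], [-0.769, 0.001, 0.64], [-0.002, -1.0, -0.001]]
force: [0.1, 0.7, 0.3]
gripper_width: 0.999
```

```bash
python3 -c "
from h import *
mv(.4935,-.2155,.14,-50.2)"
```

```text
t 6.42 at [ 0.4784 -0.1234  0.135 ] yaw -50.23 w 0.999 F [0.1 0.7 0.3] j6 0.47
row [0.201, -0.0129, -0.1183, 0.0002, -0.0001, -0.0006] rows>= 3
```

Request:
servo_tool:
  series:
    - [0,0.19,-0.013,-0.11,0,0,0]
    - [0,0.19,-0.013,-0.11,0,0,0]
    - [0,0.19,-0.013,-0.11,0,0,0]
    - [0,0.19,-0.013,-0.11,0,0,0]
    - [0,0.19,-0.013,-0.11,0,0,0]
    - [0,0.19,-0.013,-0.11,0,0,0]
    - [0,0.19,-0.013,-0.11,0,0,0]

```text
time_s: 7.0
ee_pos: [0.4939, -0.2067, 0.1408]
tcp_rot: [[0.641, -0.001, 0.767], [-0.767, 0.001, 0.641], [-0.001, -1.0, -0.0]]
force: [-0.3, -0.2, -0.1]
gripper_width: 1.002
```

```bash
python3 - <<'E'
from h import *
im=r.camera('wrist');k=cal('wrist');save(im,'d1.png');im=im.astype(int)
ch=im.max(2)-im.min(2);V=im.max(2)
m=comp((ch<30)&(V<135),(315,185)) ; print(m.sum())
cv2.imwrite('pics/d1m.png',m.astype(np.uint8)*255)
x,f=fit(k,m,lambda x,y,a:boxpts(x,y,a,.1,.066,.004,.036),(.4935,-.2155,np.radians(39.8)));print('big',x[:2].round(4),np.degrees(x[2]),round(f,3))
mv(*x[:2],.012,np.degrees(x[2])-90)
mv(*x[:2],.012,np.degrees(x[2])-90)
E
```

```text
12503
big [ 0.4958 -0.2146] 39.77093636406069 0.101
t 7.05 at [ 0.4941 -0.2068  0.1411] yaw -50.1 w 0.997 F [ 0.7 -0.1 -0.2] j6 0.34
row [0.018, 0.3228, -0.0092, 0.0, 0.0007, -0.0003] rows>= 4
t 7.05 at [ 0.4941 -0.2068  0.1411] yaw -50.1 w 0.997 F [ 0.7 -0.1 -0.2] j6 0.34
row [0.018, 0.3228, -0.0092, 0.0, 0.0007, -0.0003] rows>= 4
```

View pics/d1.png

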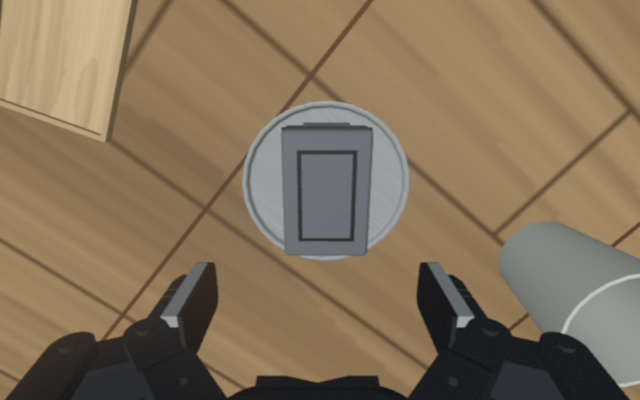

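View pics/d1m.png

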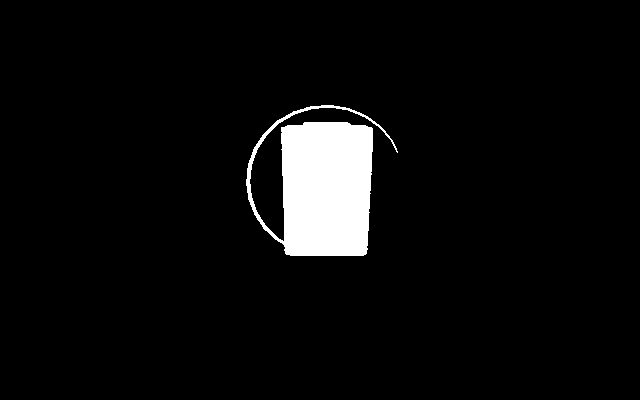

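```bash
python3 - <<'E'
from h import *
im=r.camera('wrist');k=cal('wrist');im=im.astype(int)
ch=im.max(2)-im.min(2);V=im.max(2)
m=((ch<30)&(V<135)).astype(np.uint8);m=cv2.morphologyEx(m,cv2.MORPH_OPEN,np.ones((11,11)))
m=comp(m,(325,190))
m2=m.copy(); m2[:128]=0
for mm in (m,m2):
  x,f=fit(k,mm,lambda x,y,a:boxpts(x,y,a,.1,.066,.004,.036),(.4935,-.2155,np.radians(39.8)));print('big',x[:2].round(4),np.degrees(x[2]),round(f,3))
d=comp(cv2.morphologyEx((ch<34).astype(np.uint8),cv2.MORPH_CLOSE,np.ones((7,7))),(325,185));print(d.sum())
xd,f=fit(k,d,lambda x,y,a:cyl(x,y,a,.138,0,.009),(.494,-.216,0),yaw=False);print('dish',xd[:2].round(4),round(f,3))
q=[p2w(k,p,.036) for p in [(282,127),(373,127),(368,253),(285,253)]];print(np.mean(q,0).round(4),[np.linalg.norm(q[i]-q[i-1]).round(4) for i in range(4)])
mv(*x[:2],.012,np.degrees(x[2])-90)
E
```

```text
big [ 0.4957 -0.2148] 39.9272695388499 0.033
big [ 0.4934 -0.2169] 39.8808894511689 0.053
21184
dish [ 0.4945 -0.2158] 0.016
[ 0.4975 -0.2145  0.036 ] [np.float64(0.0988), np.float64(0.0636), np.float64(0.0988), np.float64(0.0656)]
t 7.1 at [ 0.4942 -0.207   0.1413] yaw -50.11 w 1.002 F [ 0.5 -0.3  0.6] j6 0.34
row [0.0178, 0.3233, -0.0175, 0.0, 0.0, -0.0002] rows>= 4
```

Request:
servo_tool:
  series:
    - [0,0.018,0.09,-0.0085,0,0,0]
    - [0,0.018,0.18,-0.0085,0,0,0]
    - [0,0.018,0.26,-0.0085,0,0,0]
    - [0,0.018,0.31,-0.0085,0,0,0]
    - [0,0.018,0.325,-0.0085,0,0,0]
    - [0,0.018,0.325,-0.0085,0,0,0]
    - [0,0.018,0.325,-0.0085,0,0,0]
    - [0,0.018,0.325,-0.0085,0,0,0]

```text
time_s: 7.77
ee_pos: [0.498, -0.2167, 0.0139]
tcp_rot: [[0.64, 0.003, 0.768], [-0.768, -0.002, 0.64], [0.004, -1.0, 0.001]]
force: [0.6, 0.2, -0.5]
gripper_width: 1.001
```

Request:
servo_tool:
  series:
    - [0.6,0,0,0,0,0,0]
    - [0.6,0,0,0,0,0,0]
    - [0.6,0,0,0,0,0,0]
    - [0.6,0,0,0,0,0,0]
    - [0.6,0,0,0,0,0,0]
    - [0.6,0,0,0,0,0,0]
  grip_force: 50

```text
time_s: 8.27
ee_pos: [0.4976, -0.2166, 0.0138]
tcp_rot: [[0.64, 0.003, 0.768], [-0.768, -0.001, 0.64], [0.003, -1.0, 0.001]]
force: [-0.7, 1.6, 5.5]
gripper_width: 0.758
```

Request:
servo_tool:
  series:
    - [0.6,0,-0.03,0,0,0,0]
    - [0.6,0,-0.08,0,0,0,0]
    - [0.6,0,-0.13,0,0,0,0]
    - [0.6,0,-0.18,0,0,0,0]
    - [0.6,0,-0.2,0,0,0,0]
    - [0.6,0,-0.2,0,0,0,0]
    - [0.6,0,-0.2,0,0,0,0]

```text
time_s: 8.85
ee_pos: [0.4962, -0.216, 0.0916]
tcp_rot: [[0.64, 0.0, 0.768], [-0.768, -0.0, 0.64], [0.0, -1.0, 0.0]]
force: [-0.3, -0.2, -3.6]
gripper_width: 0.759
```

```bash
python3 - <<'E'
from h import *
save(r.camera('wrist'),'d2.png')
mv(.4538,.0036,.09,-71.1)
E
```

```text
t 8.9 at [ 0.4955 -0.2156  0.0905] yaw -50.22 w 0.759 F [ 0.1 -0.2 -4. ] j6 0.33
row [-0.4879, 0.002, 0.2704, 0.0003, 0.116, -0.0005] rows>= 6
```

View pics/d2.png

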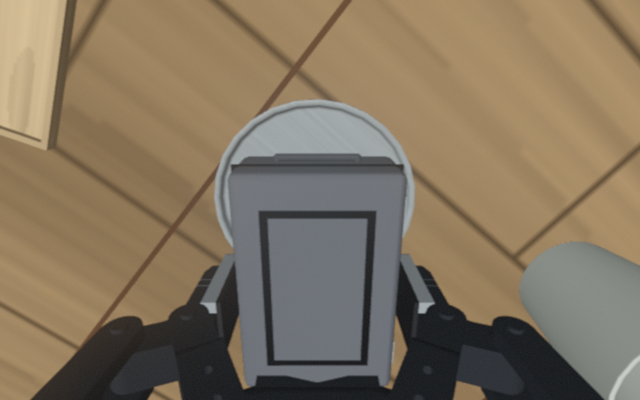

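Request:
servo_tool:
  series:
    - [0.6,-0.05,0,0.03,0,0.01,0]
    - [0.6,-0.12,0,0.07,0,0.03,0]
    - [0.6,-0.2,0,0.11,0,0.05,0]
    - [0.6,-0.28,0,0.155,0,0.07,0]
    - [0.6,-0.36,0,0.2,0,0.09,0]
    - [0.6,-0.43,0,0.24,0,0.105,0]
    - [0.6,-0.475,0,0.264,0,0.114,0]
    - [0.6,-0.488,0,0.27,0,0.116,0]

```text
time_s: 9.57
ee_pos: [0.452, 0.006, 0.0893]
tcp_rot: [[0.326, -0.004, 0.945], [-0.945, 0.002, 0.326], [-0.003, -1.0, -0.004]]
force: [-0.6, 0.9, -3.5]
gripper_width: 0.761
```

Request:
servo_tool:
  series:
    - [0.6,0,0,0,0,0,0]
    - [0.6,0,0,0,0,0,0]
    - [0.6,0,0,0,0,0,0]
    - [0.6,0,0,0,0,0,0]

```text
time_s: 9.9
ee_pos: [0.4546, 0.002, 0.0914]
tcp_rot: [[0.323, -0.0, 0.947], [-0.947, -0.0, 0.323], [0.0, -1.0, -0.0]]
force: [0.1, 0.6, -3.0]
gripper_width: 0.758
```

```bash
python3 - <<'E'
from h import *
mv(.4538,.0036,.03,-71.1)
save(r.camera('wrist'),'d3.png')
save(r.camera('top'),'d3t.png',(250,200,410,320),5)
mv(.4538,.0036,.03,-71.1)
E
```

```text
t 9.9 at [0.4546 0.002  0.0914] yaw -71.18 w 0.758 F [ 0.1  0.6 -3. ] j6 1.08
row [-0.0044, 0.1535, -0.0005, 0.0002, -0.0004, 0.0] rows>= 2
t 10.0 at [0.4546 0.0022 0.0916] yaw -71.18 w 0.757 F [ 0.5 -0.4 -3.3] j6 1.08
row [-0.0041, 0.154, -0.0008, 0.0001, -0.0004, 0.0] rows>= 2
```

View pics/d3.png

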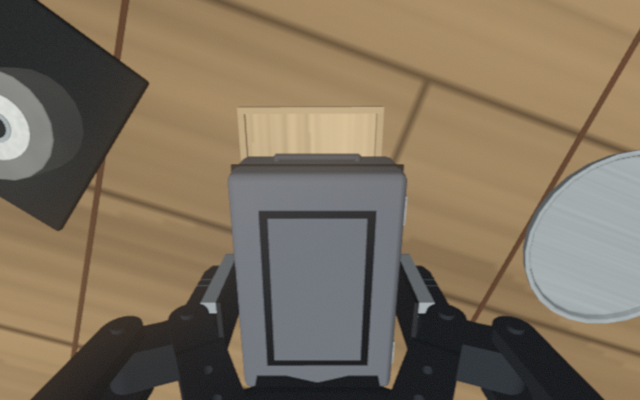

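```bash
python3 - <<'E'
from h import *
k=cal('wrist')
w=[p2w(k,p,.009)[:2] for p in [(238,107),(384,107)]]
print(np.linalg.norm(w[0]-w[1])); a=np.radians(18.9); u=np.array([np.cos(a),np.sin(a)]); print('tray c',np.mean(w,0)-.062*u)
q=[p2w(k,p,.1137)[:2] for p in [(231,166),(405,166),(390,384),(248,384)]]
print('case',np.mean(q,0),[np.linalg.norm(q[i]-q[i-1]).round(4) for i in range(4)])
for i,j in((0,3),(1,2)): e=q[i]-q[j];print(np.degrees(np.arctan2(e[1],e[0])))
mv(.4538,.0036,.03,-71.1)
E
```

```text
0.09103375030696148
tray c [0.45460942 0.00519058]
case [0.45719156 0.00160568] [np.float64(0.0992), np.float64(0.0611), np.float64(0.0993), np.float64(0.0628)]
18.624615016630894
19.635136430327883
t 10.0 at [0.4546 0.0022 0.0916] yaw -71.18 w 0.757 F [ 0.5 -0.4 -3.3] j6 1.08
row [-0.0041, 0.154, -0.0008, 0.0001, -0.0004, 0.0] rows>= 2
```

Request:
servo_tool:
  series:
    - [0.6,-0.009,0.04,-0.003,0,0,0]
    - [0.6,-0.009,0.09,-0.003,0,0,0]
    - [0.6,-0.009,0.13,-0.003,0,0,0]
    - [0.6,-0.009,0.16,-0.003,0,0,0]
    - [0.6,-0.009,0.18,-0.003,0,0,0]
    - [0.6,-0.009,0.19,-0.003,0,0,0]
    - [0.6,-0.009,0.194,-0.003,0,0,0]
    - [0.6,-0.009,0.194,-0.003,0,0,0]

```text
time_s: 10.67
ee_pos: [0.4527, 0.0058, 0.0145]
tcp_rot: [[0.324, 0.001, 0.946], [-0.946, -0.0, 0.324], [0.0, -1.0, 0.001]]
force: [0.1, -0.3, -2.7]
gripper_width: 0.757
```

```bash
python3 - <<'E'
from h import *
mv(.4538,.0036,.0138,-71.1)
E
```

```text
t 10.67 at [0.4527 0.0058 0.0145] yaw -71.12 w 0.757 F [ 0.1 -0.3 -2.7] j6 1.09
row [0.0062, 0.0016, 0.0008, -0.0002, -0.0001, 0.0001] rows>= 1
```

Still just above the floor (force -2.7 N ≈ case weight). Lower a touch, release, back off.

Request:
servo_tool:
  series:
    - [0.6,0,0.003,0,0,0,0]
    - [0.6,0,0.003,0,0,0,0]
    - [0.15,0,0.002,0,0,0,0]
    - [0.1,0,0,0,0,0,0]
    - [0,0,0,0,0,0,0]
    - [0,0,0,0,0,0,0]

```text
time_s: 11.17
ee_pos: [0.4528, 0.006, 0.0147]
tcp_rot: [[0.324, 0.001, 0.946], [-0.946, -0.0, 0.324], [0.001, -1.0, 0.001]]
force: [-0.3, -0.3, 0.1]
gripper_width: 0.998
```

Request:
servo_tool:
  series:
    - [0,0,-0.05,0,0,0,0]
    - [0,0,-0.12,0,0,0,0]
    - [0,0,-0.2,0,0,0,0]
    - [0,0,-0.28,0,0,0,0]
    - [0,0,-0.33,0,0,0,0]
    - [0,0,-0.34,0,0,0,0]
    - [0,0,-0.34,0,0,0,0]
    - [0,0,-0.34,0,0,0,0]

```text
time_s: 11.83
ee_pos: [0.4516, 0.0061, 0.1491]
tcp_rot: [[0.324, -0.001, 0.946], [-0.946, 0.0, 0.324], [-0.0, -1.0, -0.001]]
force: [0.2, 0.5, 0.8]
gripper_width: 0.998
```

```bash
python3 - <<'E'
from h import *
im=r.camera('wrist');k=cal('wrist');save(im,'d4.png');im=im.astype(int)
ch=im.max(2)-im.min(2);V=im.max(2)
m=((ch<30)&(V<140)).astype(np.uint8);m=cv2.morphologyEx(m,cv2.MORPH_OPEN,np.ones((11,11)))
m=comp(m,(315,185));print(m.sum())
x,f=fit(k,m,lambda x,y,a:boxpts(x,y,a,.1,.066,.004,.036),(.4535,.0036,np.radians(18.9)));print('big',x[:2].round(4),np.degrees(x[2]),round(f,3))
m=((V>170)&(ch<30)).astype(np.uint8)
mv(.449,.192,.14,-71.1)
E
```

```text
10864
big [0.4529 0.0053] 19.123536257211445 0.053
t 11.88 at [0.4511 0.0062 0.1482] yaw -71.09 w 0.996 F [ 0.2 -0.6 -1.1] j6 1.09
row [-0.441, 0.0207, 0.1457, 0.0008, 0.0, -0.0004] rows>= 5
```

View pics/d4.png

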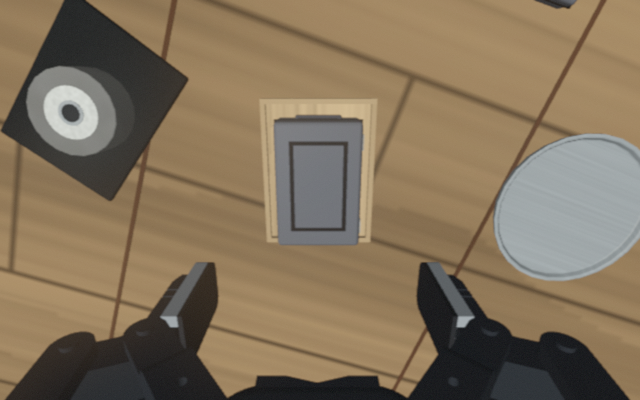

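Request:
servo_tool:
  series:
    - [0,-0.44,0.02,0.145,0,0,0]
    - [0,-0.44,0.02,0.145,0,0,0]
    - [0,-0.44,0.02,0.145,0,0,0]
    - [0,-0.44,0.02,0.145,0,0,0]
    - [0,-0.44,0.02,0.145,0,0,0]
    - [0,-0.44,0.02,0.145,0,0,0]
    - [0,-0.44,0.02,0.145,0,0,0]
    - [0,-0.44,0.02,0.145,0,0,0]

```text
time_s: 12.55
ee_pos: [0.4491, 0.1907, 0.1404]
tcp_rot: [[0.324, -0.003, 0.946], [-0.946, -0.001, 0.324], [0.0, -1.0, -0.003]]
force: [0.0, -0.7, 0.2]
gripper_width: 1.001
```

```bash
python3 - <<'E'
from h import *
im=r.camera('wrist');k=cal('wrist');save(im,'e1.png');im=im.astype(int)
ch=im.max(2)-im.min(2);V=im.max(2)
m=((ch<30)&(V>85)).astype(np.uint8);m=cv2.morphologyEx(m,cv2.MORPH_CLOSE,np.ones((15,15)))
m=comp(m,(315,185));print(m.sum());cv2.imwrite('pics/e1m.png',m*255)
x,f=fit(k,m,lambda x,y,a:cyl(x,y,a,.064,.033,.034),(.449,.192,0),yaw=False);print('wheel',x[:2].round(4),round(f,3))
mv(*x[:2],.011,-71.1)
im=r.camera('top');k=cal('top');save(im,'e1t.png',(200,180,440,320),3.3)
w=np.array([p2w(k,p,.009)[:2] for p in [(0,0)]])
E
```

```text
5931
wheel [0.4483 0.1911] 0.082
t 12.6 at [0.4494 0.1904 0.1408] yaw -71.15 w 1.002 F [ 0.  -0.9 -0.1] j6 1.49
row [-0.0026, 0.3245, -0.0014, 0.0007, -0.0003, 0.0001] rows>= 4[ WARN:0@0.794] global loadsave.cpp:1063 imwrite_ Unsupported depth image for selected encoder is fallbacked to CV_8U.
```

View pics/e1.png

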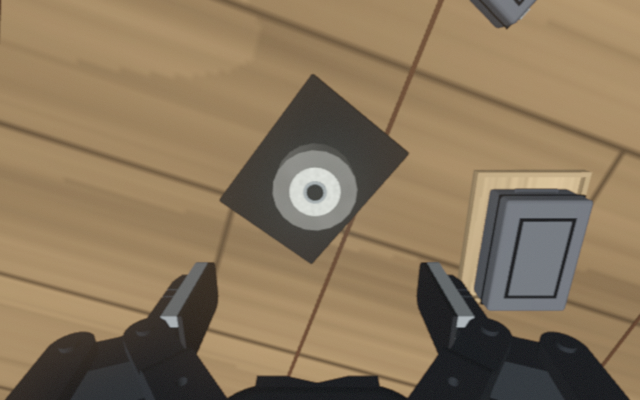

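View pics/e1t.png

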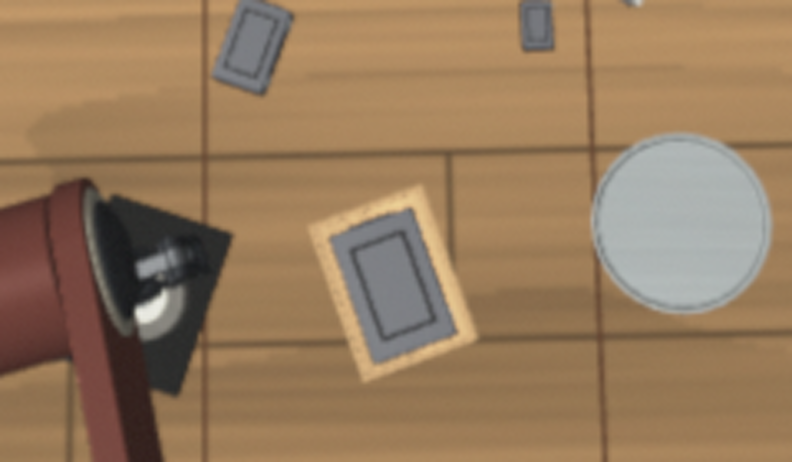

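Request:
servo_tool:
  series:
    - [0,-0.002,0.09,-0.002,0,0,0]
    - [0,-0.002,0.18,-0.002,0,0,0]
    - [0,-0.002,0.26,-0.002,0,0,0]
    - [0,-0.002,0.31,-0.002,0,0,0]
    - [0,-0.002,0.325,-0.002,0,0,0]
    - [0,-0.002,0.325,-0.002,0,0,0]
    - [0,-0.002,0.325,-0.002,0,0,0]
    - [0,-0.002,0.325,-0.002,0,0,0]

```text
time_s: 13.32
ee_pos: [0.4508, 0.192, 0.0142]
tcp_rot: [[0.323, 0.004, 0.946], [-0.946, 0.001, 0.323], [0.0, -1.0, 0.004]]
force: [0.8, 0.4, 1.6]
gripper_width: 1.0
```

Request:
servo_tool:
  series:
    - [0.6,0,0,0,0,0,0]
    - [0.6,0,0,0,0,0,0]
    - [0.6,0,0,0,0,0,0]
    - [0.6,0,0,0,0,0,0]
    - [0.6,0,0,0,0,0,0]
    - [0.6,0,0,0,0,0,0]
  grip_force: 40

```text
time_s: 13.82
ee_pos: [0.4505, 0.1923, 0.0141]
tcp_rot: [[0.324, 0.003, 0.946], [-0.946, 0.001, 0.324], [0.0, -1.0, 0.003]]
force: [-0.6, -0.5, 6.1]
gripper_width: 0.725
```

Request:
servo_tool:
  series:
    - [0.6,0,-0.03,0,0,0,0]
    - [0.6,0,-0.08,0,0,0,0]
    - [0.6,0,-0.13,0,0,0,0]
    - [0.6,0,-0.18,0,0,0,0]
    - [0.6,0,-0.23,0,0,0,0]
    - [0.6,0,-0.24,0,0,0,0]
    - [0.6,0,-0.24,0,0,0,0]

```text
time_s: 14.4
ee_pos: [0.4502, 0.1923, 0.1102]
tcp_rot: [[0.324, 0.004, 0.946], [-0.946, 0.001, 0.324], [0.0, -1.0, 0.004]]
force: [-0.6, 0.2, -2.7]
gripper_width: 0.732
```

```bash
python3 - <<'E'
from h import *
save(r.camera('wrist'),'e2.png')
mv(.4945,-.2155,.1,-71.1);mv(.4945,-.2155,.1,-50)
E
```

```text
t 14.45 at [0.449  0.1919 0.1084] yaw -71.09 w 0.731 F [ 0.5  0.3 -3.7] j6 1.49
row [1.0005, 0.0208, -0.2226, -0.0004, 0.0, 0.0] rows>= 10
t 14.45 at [0.449  0.1919 0.1084] yaw -71.09 w 0.731 F [ 0.5  0.3 -3.7] j6 1.49
row [1.0005, 0.0208, -0.2226, -0.0003, -0.1172, 0.0001] rows>= 10
```

View pics/e2.png

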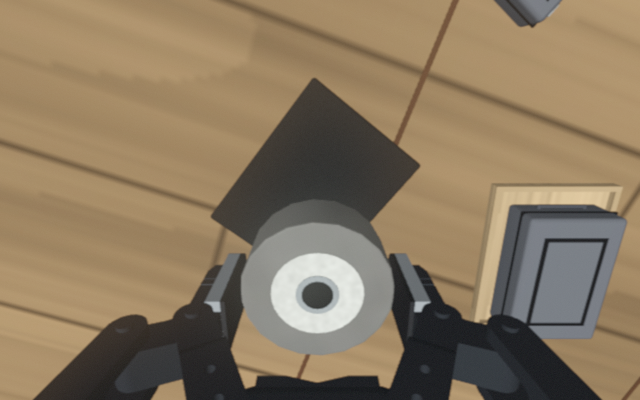

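Request:
servo_tool:
  series:
    - [0.6,0.05,0.005,-0.01,0,0,0]
    - [0.6,0.12,0.01,-0.026,0,0,0]
    - [0.6,0.2,0.02,-0.044,0,0,0]
    - [0.6,0.29,0.02,-0.064,0,0,0]
    - [0.6,0.38,0.02,-0.084,0,0,0]
    - [0.6,0.47,0.02,-0.104,0,0,0]
    - [0.6,0.56,0.02,-0.124,0,0,0]
    - [0.6,0.65,0.02,-0.144,0,0,0]

```text
time_s: 15.12
ee_pos: [0.4771, -0.0741, 0.0979]
tcp_rot: [[0.324, -0.003, 0.946], [-0.946, 0.001, 0.324], [-0.002, -1.0, -0.003]]
force: [1.1, 1.1, -2.9]
gripper_width: 0.729
```

Request:
servo_tool:
  series:
    - [0.6,0.09,0,-0.02,0,0,0]
    - [0.6,0.18,0,-0.04,0,0,0]
    - [0.6,0.26,0,-0.058,0,0,0]
    - [0.6,0.32,0,-0.072,0,0,0]
    - [0.6,0.35,0,-0.078,0,0,0]
    - [0.6,0.35,0,-0.078,0,0,0]
    - [0.6,0.35,0,-0.078,0,0,0]
    - [0.6,0.35,0,-0.078,0,0,0]

```text
time_s: 15.78
ee_pos: [0.4938, -0.2138, 0.0988]
tcp_rot: [[0.325, -0.002, 0.946], [-0.946, 0.002, 0.325], [-0.002, -1.0, -0.001]]
force: [-0.0, -0.3, -2.0]
gripper_width: 0.73
```

```bash
python3 - <<'E'
from h import *
mv(.4945,-.2155,.012,-71.1)
k=cal('wrist');im=r.camera('wrist');save(im,'e3.png')
q=p2w(k,(317,295),r.state()['ee_pos'][2]+.020);print('wheel top',q)
mv(.4945,-.2155,.012,-71.1)
E
```

```text
t 15.78 at [ 0.4938 -0.2138  0.0988] yaw -71.05 w 0.73 F [-0.  -0.3 -2. ] j6 0.69
row [0.005, 0.2169, 0.0006, 0.0004, 0.0003, -0.0008] rows>= 3
wheel top [ 0.49172098 -0.2153708   0.11907392]
t 15.83 at [ 0.494  -0.2137  0.0991] yaw -71.02 w 0.731 F [ 0.8 -0.5 -2.5] j6 0.69
row [0.005, 0.2177, -0.0, 0.0003, 0.0004, -0.0006] rows>= 3
```

View pics/e3.png

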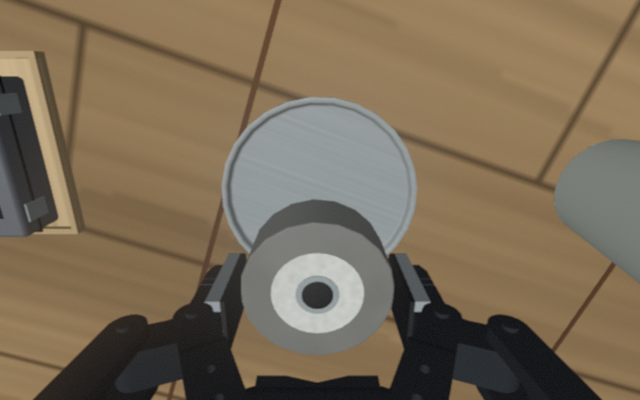

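Request:
servo_tool:
  series:
    - [0.6,0.004,0.04,0.006,0,0,0]
    - [0.6,0.004,0.09,0.006,0,0,0]
    - [0.6,0.004,0.14,0.006,0,0,0]
    - [0.6,0.004,0.18,0.006,0,0,0]
    - [0.6,0.004,0.2,0.006,0,0,0]
    - [0.6,0.004,0.212,0.006,0,0,0]
    - [0.6,0.004,0.216,0.006,0,0,0]
    - [0.6,0.004,0.216,0.006,0,0,0]

```text
time_s: 16.5
ee_pos: [0.4977, -0.2158, 0.0141]
tcp_rot: [[0.325, 0.001, 0.946], [-0.946, -0.0, 0.325], [0.0, -1.0, 0.0]]
force: [-0.7, 0.2, -1.4]
gripper_width: 0.728
```

```bash
python3 - <<'E'
from h import *
mv(.4967,-.2146,.012,-71.1)
E
```

```text
t 16.5 at [ 0.4977 -0.2158  0.0141] yaw -71.06 w 0.728 F [-0.7  0.2 -1.4] j6 0.69
row [-0.0036, 0.0051, -0.0014, -0.0001, 0.0002, 0.0001] rows>= 1
```

Request:
servo_tool:
  series:
    - [0.6,-0.003,0.003,-0.001,0,0,0]
    - [0.6,-0.003,0.005,-0.001,0,0,0]
    - [0.6,-0.003,0.005,-0.001,0,0,0]
    - [0.15,-0.003,0.003,-0.001,0,0,0]
    - [0.1,-0.003,0.001,-0.001,0,0,0]
    - [0,-0.003,0,-0.001,0,0,0]
    - [0,-0.003,0,-0.001,0,0,0]

```text
time_s: 17.08
ee_pos: [0.4971, -0.2154, 0.0144]
tcp_rot: [[0.324, 0.001, 0.946], [-0.946, -0.001, 0.324], [0.001, -1.0, 0.001]]
force: [0.4, -0.1, -0.7]
gripper_width: 1.0
```

Request:
servo_tool:
  series:
    - [0,0,-0.05,0,0,0,0]
    - [0,0,-0.12,0,0,0,0]
    - [0,0,-0.2,0,0,0,0]
    - [0,0,-0.28,0,0,0,0]
    - [0,0,-0.33,0,0,0,0]
    - [0,0,-0.34,0,0,0,0]
    - [0,0,-0.34,0,0,0,0]
    - [0,0,-0.34,0,0,0,0]

```text
time_s: 17.75
ee_pos: [0.4961, -0.2148, 0.1487]
tcp_rot: [[0.324, -0.001, 0.946], [-0.946, 0.001, 0.324], [-0.001, -1.0, -0.001]]
force: [-0.7, -0.6, -0.8]
gripper_width: 1.001
```

```bash
python3 - <<'E'
from h import *
im=r.camera('wrist');k=cal('wrist');save(im,'e4.png');im=im.astype(int)
print(r.state()['ee_pos'])
for p in [(312,188)]: print(im[p[1],p[0]])
ch=im.max(2)-im.min(2)
d=comp(cv2.morphologyEx((ch<34).astype(np.uint8),cv2.MORPH_CLOSE,np.ones((7,7))),(318,185));print(d.sum())
xd,f=fit(k,d,lambda x,y,a:cyl(x,y,a,.138,0,.009),(.494,-.216,0),yaw=False);print('dish',xd[:2].round(4),round(f,3))
mv(.6375,.109,.14,-109.1);mv(.6375,.109,.14,70.9)
E
```

```text
[ 0.49558878 -0.21447812  0.14768615]
[65 67 65]
20404
dish [ 0.4938 -0.2149] 0.021
t 17.8 at [ 0.4956 -0.2145  0.1477] yaw -71.1 w 1.002 F [-1.3  0.6  0.2] j6 0.69
row [-0.6501, 0.0196, 0.5976, 0.0008, 0.2111, -0.0005] rows>= 9
t 17.8 at [ 0.4956 -0.2145  0.1477] yaw -71.1 w 1.002 F [-1.3  0.6  0.2] j6 0.69
row [-0.6501, 0.0196, 0.5976, -0.0007, -0.7889, -0.0011] rows>= 20
```

View pics/e4.png

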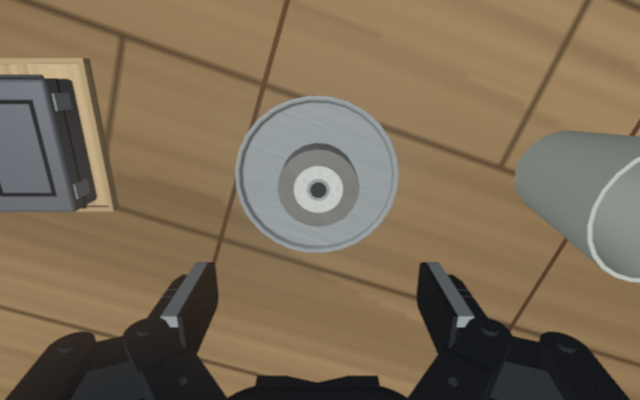

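```bash
python3 - <<'E'
from h import *
k=cal('wrist');print(p2w(k,(318.3,189.5),.032))
im=r.camera('top');k=cal('top');save(im,'e5.png',(360,190,480,300),5);print(proj(k,[[.494,-.2154,.032],[.494,-.2154,.009]]))
E
```

```text
[ 0.49394025 -0.21664651  0.032     ]
[[407.47369197 246.47094503]
 [405.83648372 246.92571534]]
```

View pics/e5.png

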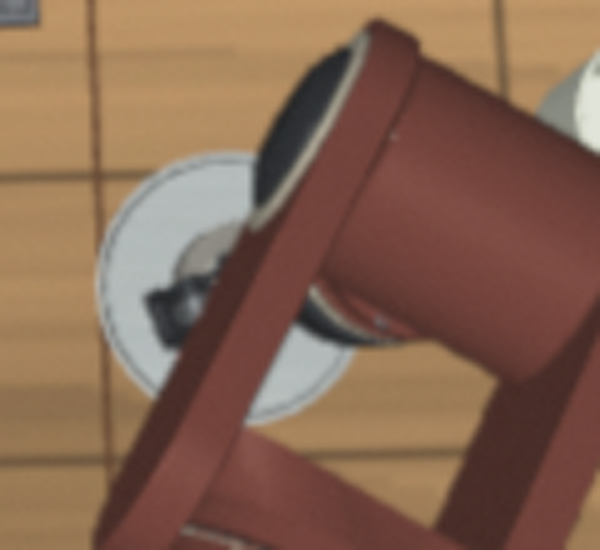

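Request:
servo_tool:
  series:
    - [0,-0.65,0.02,0.595,0,0.211,0]
    - [0,-0.65,0.02,0.595,0,0.211,0]
    - [0,-0.65,0.02,0.595,0,0.211,0]
    - [0,-0.65,0.02,0.595,0,0.211,0]
    - [0,-0.65,0.02,0.595,0,0.211,0]
    - [0,-0.65,0.02,0.595,0,0.211,0]
    - [0,-0.65,0.02,0.595,0,0.211,0]
    - [0,-0.65,0.02,0.595,0,0.211,0]

```text
time_s: 18.52
ee_pos: [0.6219, 0.0758, 0.14]
tcp_rot: [[-0.327, -0.004, 0.945], [-0.945, -0.0, -0.327], [0.001, -1.0, -0.003]]
force: [0.4, -0.1, -0.6]
gripper_width: 0.995
```

Request:
servo_tool:
  series:
    - [0,0,0,0,0,0,0]
    - [0,0,0,0,0,0,0]

```text
time_s: 18.68
ee_pos: [0.6218, 0.0758, 0.1399]
tcp_rot: [[-0.323, -0.004, 0.946], [-0.946, -0.0, -0.323], [0.002, -1.0, -0.004]]
force: [0.2, 0.3, 0.2]
gripper_width: 1.001
```

```bash
python3 - <<'E'
from h import *
mv(.6375,.109,.14,-109.1)
save(r.camera('wrist'),'f1.png')
E
```

```text
t 18.68 at [0.6218 0.0758 0.1399] yaw -108.86 w 1.001 F [0.2 0.3 0.2] j6 1.9
row [-0.0912, -0.0005, 0.0103, 0.0012, 0.0013, 0.0005] rows>= 1
```

View pics/f1.png

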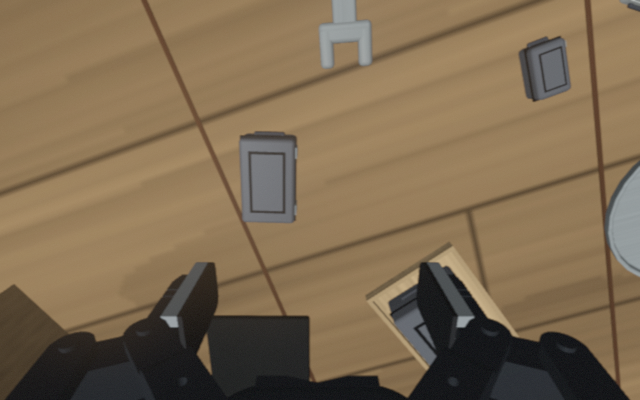

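Request:
servo_tool:
  series:
    - [0,-0.091,0,0.01,0,0.001,0]
    - [0,-0.091,0,0.01,0,0.001,0]
    - [0,-0.091,0,0.01,0,0.001,0]
    - [0,-0.091,0,0.01,0,0.001,0]

```text
time_s: 19.07
ee_pos: [0.6377, 0.1054, 0.1417]
tcp_rot: [[-0.331, -0.001, 0.944], [-0.944, -0.001, -0.331], [0.001, -1.0, -0.001]]
force: [0.6, 1.4, -0.1]
gripper_width: 1.005
```

```bash
python3 - <<'E'
from h import *
im=r.camera('wrist');k=cal('wrist');save(im,'f2.png',(160,60,480,260),2.5);im=im.astype(int)
ch=im.max(2)-im.min(2);V=im.max(2)
m=((ch<30)&(V<150)).astype(np.uint8);m=cv2.morphologyEx(m,cv2.MORPH_OPEN,np.ones((9,9)))
m=comp(m,(318,180));print(m.sum())
x,f=fit(k,m,lambda x,y,a:boxpts(x,y,a,.068,.042,0,.026),(.6375,.109,np.radians(160.9)));print('mid',x[:2].round(4),np.degrees(x[2]),round(f,3))
mv(*x[:2],.005,np.degrees(x[2])-270)
E
```

```text
4743
mid [0.6386 0.109 ] 158.96729703023908 0.045
t 19.12 at [0.6377 0.1053 0.1419] yaw -109.35 w 1.005 F [0.5 0.4 0.3] j6 1.96
row [-0.0096, 0.3423, -0.0007, 0.0003, 0.0094, 0.0003] rows>= 4
```

View pics/f2.png

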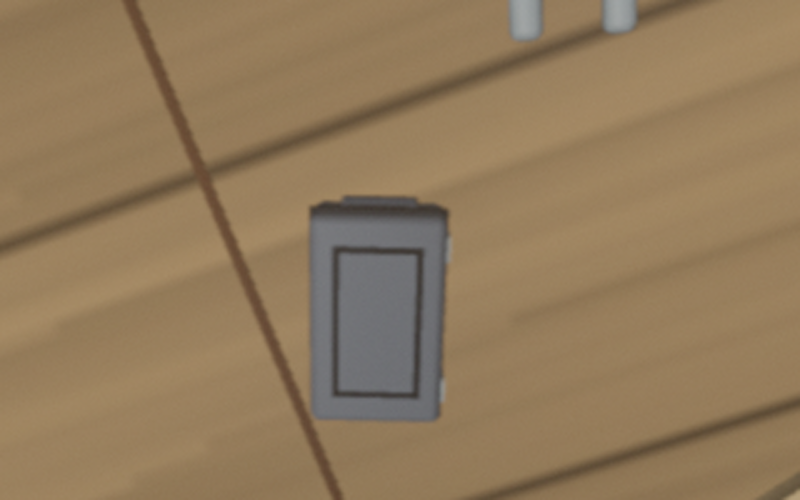

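Request:
servo_tool:
  series:
    - [0,-0.009,0.09,0,0,0.006,0]
    - [0,-0.009,0.18,0,0,0.006,0]
    - [0,-0.009,0.26,0,0,0.006,0]
    - [0,-0.009,0.32,0,0,0.006,0]
    - [0,-0.009,0.336,0,0,0.006,0]
    - [0,-0.009,0.336,0,0,0.006,0]
    - [0,-0.009,0.336,0,0,0.006,0]
    - [0,-0.009,0.336,0,0,0.006,0]

```text
time_s: 19.78
ee_pos: [0.6414, 0.1099, 0.0108]
tcp_rot: [[-0.348, 0.004, 0.937], [-0.937, 0.0, -0.348], [-0.002, -1.0, 0.004]]
force: [0.4, 0.3, -0.0]
gripper_width: 1.002
```

Request:
servo_tool:
  series:
    - [0.8,0,0,0,0,0,0]
    - [0.8,0,0,0,0,0,0]
    - [0.8,0,0,0,0,0,0]
    - [0.8,0,0,0,0,0,0]
    - [0.8,0,0,0,0,0,0]
    - [0.8,0,0,0,0,0,0]
    - [0.8,0,0,0,0,0,0]
    - [0.8,0,0,0,0,0,0]
  grip_force: 35

```text
time_s: 20.45
ee_pos: [0.6403, 0.1104, 0.0093]
tcp_rot: [[-0.347, 0.002, 0.938], [-0.938, 0.0, -0.347], [-0.001, -1.0, 0.001]]
force: [-0.8, -0.3, 5.8]
gripper_width: 0.484
```

Request:
servo_tool:
  series:
    - [0.8,0,-0.03,0,0,0,0]
    - [0.8,0,-0.08,0,0,0,0]
    - [0.8,0,-0.13,0,0,0,0]
    - [0.8,0,-0.18,0,0,0,0]
    - [0.8,0,-0.23,0,0,0,0]
    - [0.8,0,-0.25,0,0,0,0]
    - [0.8,0,-0.25,0,0,0,0]

```text
time_s: 21.03
ee_pos: [0.6411, 0.1104, 0.111]
tcp_rot: [[-0.347, 0.005, 0.938], [-0.938, 0.0, -0.347], [-0.002, -1.0, 0.004]]
force: [1.5, -0.7, -0.7]
gripper_width: 0.484
```

```bash
python3 - <<'E'
from h import *
save(r.camera('wrist'),'f3.png')
mv(.453,.0048,.105,-71.0)
E
```

```text
t 21.08 at [0.6399 0.1103 0.1089] yaw -110.34 w 0.486 F [-0.2  1.1 -1.9] j6 1.98
row [0.4097, 0.009, -0.3466, -0.0006, -0.2185, -0.0] rows>= 6
```

View pics/f3.png

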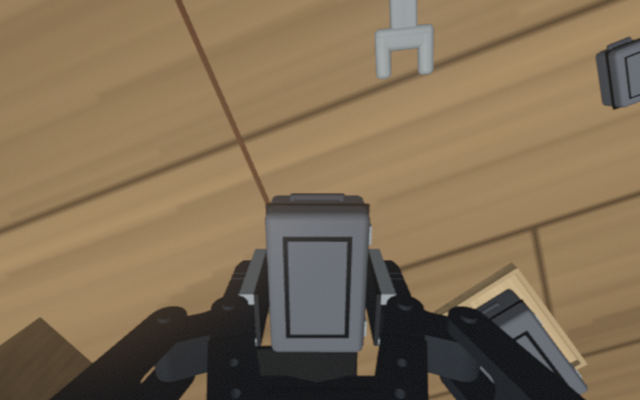

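Request:
servo_tool:
  series:
    - [0.8,0.04,0,-0.03,0,-0.02,0]
    - [0.8,0.1,0,-0.08,0,-0.05,0]
    - [0.8,0.17,0,-0.14,0,-0.088,0]
    - [0.8,0.24,0,-0.2,0,-0.126,0]
    - [0.8,0.31,0,-0.26,0,-0.164,0]
    - [0.8,0.37,0,-0.31,0,-0.2,0]
    - [0.8,0.4,0,-0.338,0,-0.215,0]
    - [0.8,0.41,0,-0.346,0,-0.2185,0]

```text
time_s: 21.75
ee_pos: [0.4491, 0.004, 0.1053]
tcp_rot: [[0.325, -0.005, 0.946], [-0.946, 0.0, 0.325], [-0.002, -1.0, -0.004]]
force: [0.2, 0.0, -0.5]
gripper_width: 0.482
```

Request:
servo_tool:
  series:
    - [0.8,0,0,0,0,0,0]
    - [0.8,0,0,0,0,0,0]
    - [0.8,0,0,0,0,0,0]
    - [0.8,0,0,0,0,0,0]

```text
time_s: 22.08
ee_pos: [0.4535, 0.005, 0.1081]
tcp_rot: [[0.326, -0.0, 0.945], [-0.945, 0.0, 0.326], [-0.0, -1.0, -0.0]]
force: [-0.9, 0.5, -1.6]
gripper_width: 0.486
```

```bash
python3 - <<'E'
from h import *
mv(.453,.0048,.0455,-71.0)
k=cal('wrist');im=r.camera('wrist');save(im,'f4.png');save(im,'f4z.png',(200,80,440,380),2.0)
mv(.453,.0048,.0455,-71.0)
E
```

```text
t 22.08 at [0.4535 0.005  0.1081] yaw -70.99 w 0.486 F [-0.9  0.5 -1.6] j6 1.09
row [-0.0, 0.1565, -0.0014, 0.0, 0.0001, -0.0001] rows>= 2
t 22.13 at [0.4534 0.0049 0.1081] yaw -70.98 w 0.484 F [-0.4  1.4 -2. ] j6 1.09
row [-0.0, 0.1564, -0.0012, 0.0, 0.0001, -0.0001] rows>= 2
```

View pics/f4.png

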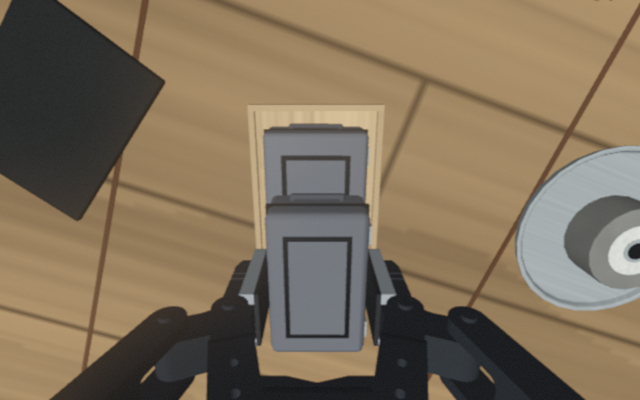

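View pics/f4z.png

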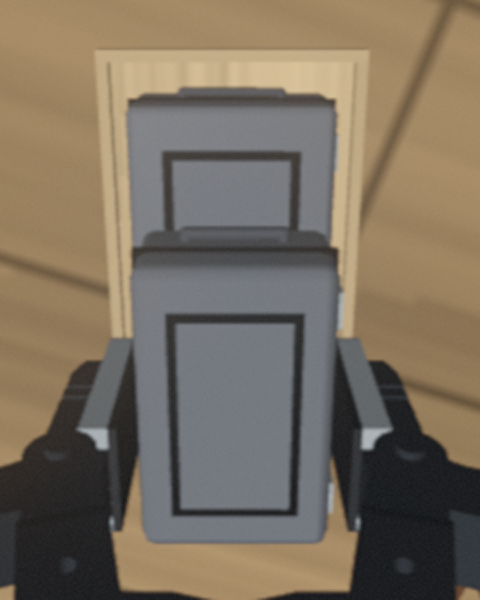

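```bash
python3 - <<'E'
from h import *
k=cal('wrist');a=np.radians(19.0);u=np.array([np.cos(a),np.sin(a)]);v=np.array([-u[1],u[0]])
def loc(p): return np.array([p@u,p@v])
C=lambda pts,z:np.array([p2w(k,(x/2+200-.25,y/2+80-.25),z)[:2] for x,y in pts])
zt=.108-.0095+.026
f=C([(166,315),(304,315),(298,516),(173,516)],zt);print('mid frame c',loc(f.mean(0)),[np.linalg.norm(f[i]-f[i-1]).round(4) for i in range(4)])
o=C([(134,250),(337,250),(328,541),(146,541)],zt);print('mid outer',loc(o.mean(0)),[np.linalg.norm(o[i]-o[i-1]).round(4) for i in range(4)])
b=C([(128,100),(336,100)],.036);print('big far edge mid',loc(b.mean(0)),np.linalg.norm(b[0]-b[1]),'->centre',loc(b.mean(0))[0]-.05)
b=C([(163,155),(300,155)],.036);print('big frame far mid',loc(b.mean(0)),np.linalg.norm(b[0]-b[1]))
print('TCP',loc(np.array([.4534,.0049])),'big fit',loc(np.array([.4529,.0053])))
e=C([(95,50),(370,50)],.009);print('tray far',loc(e.mean(0))[0]-.062,loc(e.mean(0))[1],np.linalg.norm(e[0]-e[1]))
E
```

```text
mid frame c [ 0.4274827  -0.14386055] [np.float64(0.0487), np.float64(0.0272), np.float64(0.0487), np.float64(0.0275)]
mid outer [ 0.43090629 -0.14407436] [np.float64(0.0693), np.float64(0.0388), np.float64(0.0693), np.float64(0.0405)]
big far edge mid [ 0.48076644 -0.14294233] 0.0631003291010102 ->centre 0.43076643952745597
big frame far mid [ 0.46373899 -0.14277277] 0.04263551051039255
TCP [ 0.43029341 -0.14297956] big fit [ 0.42995087 -0.14243857]
tray far 0.43133831034752806 -0.14303413728617867 0.09185850710317961
```

Request:
servo_tool:
  series:
    - [0.8,-0.0025,0.03,0.002,0,0,0]
    - [0.8,-0.0025,0.07,0.002,0,0,0]
    - [0.8,-0.0025,0.11,0.002,0,0,0]
    - [0.8,-0.0025,0.135,0.002,0,0,0]
    - [0.8,-0.0025,0.148,0.002,0,0,0]
    - [0.8,-0.0025,0.152,0.002,0,0,0]
    - [0.8,-0.0025,0.152,0.002,0,0,0]
    - [0.8,-0.0025,0.152,0.002,0,0,0]

```text
time_s: 22.8
ee_pos: [0.4538, 0.0057, 0.0479]
tcp_rot: [[0.326, 0.001, 0.946], [-0.946, -0.0, 0.326], [0.001, -1.0, 0.001]]
force: [0.4, -0.4, -0.7]
gripper_width: 0.481
```

Request:
servo_tool:
  series:
    - [0.8,0,0.003,0,0,0,0]
    - [0.8,0,0.004,0,0,0,0]
    - [0.8,0,0.004,0,0,0,0]

```text
time_s: 23.05
ee_pos: [0.4536, 0.0057, 0.0462]
tcp_rot: [[0.325, 0.001, 0.946], [-0.946, -0.0, 0.325], [0.0, -1.0, 0.001]]
force: [0.2, -0.7, -1.5]
gripper_width: 0.48
```

Request:
servo_tool:
  series:
    - [0.8,0,0.002,0,0,0,0]
    - [0.8,0,0.002,0,0,0,0]
    - [0.8,0,0.002,0,0,0,0]

```text
time_s: 23.3
ee_pos: [0.4535, 0.0057, 0.0452]
tcp_rot: [[0.325, 0.001, 0.946], [-0.946, -0.0, 0.325], [0.0, -1.0, 0.001]]
force: [-0.7, -0.1, -0.3]
gripper_width: 0.483
```

```bash
python3 - <<'E'
from h import *
mv(.453,.0048,.0455,-71.0)
im=r.camera('side');save(im,'f5.png',(200,170,320,260),6)
E
```

```text
t 23.3 at [0.4535 0.0057 0.0452] yaw -71.01 w 0.483 F [-0.7 -0.1 -0.3] j6 1.09
row [0.0018, -0.0007, -0.002, -0.0002, -0.0001, 0.0001] rows>= 1
```

View pics/f5.png

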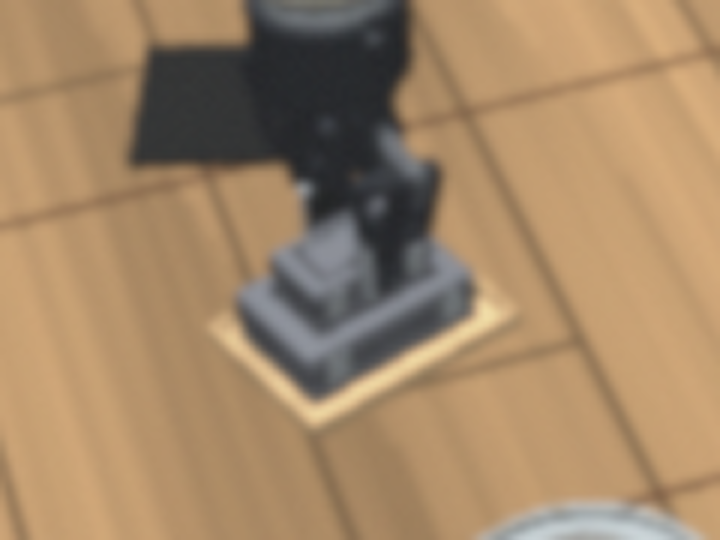

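Mid rests on the big case. Release and rise.

Request:
servo_tool:
  series:
    - [0.4,0,0,0,0,0,0]
    - [0.3,0,0,0,0,0,0]
    - [0,0,0,0,0,0,0]
    - [0,0,0,0,0,0,0]
    - [0,0,0,0,0,0,0]
    - [0,0,0,0,0,0,0]

```text
time_s: 23.85
ee_pos: [0.4532, 0.0058, 0.0449]
tcp_rot: [[0.326, -0.0, 0.946], [-0.946, -0.0, 0.326], [-0.0, -1.0, -0.0]]
force: [0.0, 0.5, 0.1]
gripper_width: 0.998
```

Request:
servo_tool:
  series:
    - [0,0,-0.05,0,0,0,0]
    - [0,0,-0.12,0,0,0,0]
    - [0,0,-0.2,0,0,0,0]
    - [0,0,-0.25,0,0,0,0]
    - [0,0,-0.27,0,0,0,0]
    - [0,0,-0.27,0,0,0,0]
    - [0,0,-0.27,0,0,0,0]

```text
time_s: 24.43
ee_pos: [0.4529, 0.0058, 0.1521]
tcp_rot: [[0.325, -0.001, 0.946], [-0.946, 0.0, 0.325], [-0.0, -1.0, -0.001]]
force: [-0.5, -0.2, -1.4]
gripper_width: 0.999
```

```bash
python3 - <<'E'
from h import *
k=cal('wrist');im=r.camera('wrist');save(im,'f6.png',(220,80,420,280),3)
mv(.6492,-.1115,.14,-91);mv(.6492,-.1115,.14,89)
np.save('f6k.npy',np.array(k,dtype=object),allow_pickle=True)
E
```

```text
t 24.48 at [0.4522 0.0059 0.1511] yaw -71.01 w 0.997 F [-0.2 -0.   0.6] j6 1.09
row [0.4379, 0.0262, 0.3703, 0.0009, 0.1111, -0.0003] rows>= 6
t 24.48 at [0.4522 0.0059 0.1511] yaw -71.01 w 0.997 F [-0.2 -0.   0.6] j6 1.09
row [0.4379, 0.0262, 0.3703, -0.0004, -0.8889, -0.0012] rows>= 23Traceback (most recent call last):
  File "<stdin>", line 4, in <module>
ValueError: could not broadcast input array from shape (3,3) into shape (3,)
```

View pics/f6.png

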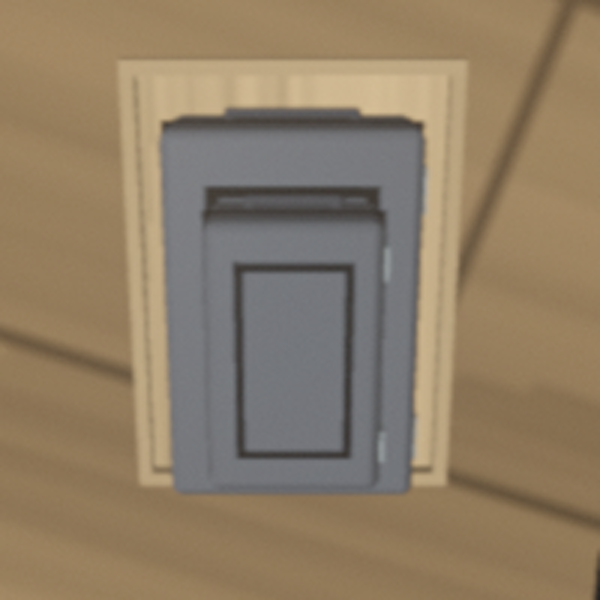

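```bash
python3 - <<'E'
from h import *
k=cal('wrist');a=np.radians(19.0);u=np.array([np.cos(a),np.sin(a)]);v=np.array([-u[1],u[0]])
def rep(n,pts,z,s=3,ox=220,oy=80):
    p=np.array([p2w(k,(x/s+ox-.33,y/s+oy-.33),z)[:2] for x,y in pts]);c=p.mean(0)
    y=[np.degrees(np.arctan2(*(p[i]-p[j])[::-1])).round(2) for i,j in((0,3),(1,2))]
    print(n,c.round(4),'u,v',(c@u).round(4),(c@v).round(4),[np.linalg.norm(p[i]-p[i-1]).round(4) for i in range(4)],y)
rep('mid outer',[(206,212),(384,212),(376,487),(213,487)],.062)
rep('mid frame',[(234,265),(354,265),(350,457),(238,457)],.062)
rep('big outer',[(163,125),(424,125),(412,492),(174,492)],.036)
rep('tray outer',[(119,62),(468,62),(445,487),(141,487)],.009)
E
```

```text
mid outer [0.4526 0.0047] u,v 0.4295 -0.1429 [np.float64(0.0679), np.float64(0.0396), np.float64(0.0679), np.float64(0.0397)] [np.float64(18.91), np.float64(18.98)]
mid frame [0.4506 0.0042] u,v 0.4274 -0.1427 [np.float64(0.0477), np.float64(0.0271), np.float64(0.0477), np.float64(0.027)] [np.float64(19.12), np.float64(18.93)]
big outer [0.4531 0.0052] u,v 0.4301 -0.1426 [np.float64(0.0984), np.float64(0.0629), np.float64(0.0983), np.float64(0.0646)] [np.float64(18.45), np.float64(19.43)]
tray outer [0.4534 0.0053] u,v 0.4304 -0.1426 [np.float64(0.1233), np.float64(0.0912), np.float64(0.1233), np.float64(0.091)] [np.float64(18.99), np.float64(18.91)]
```

Request:
servo_tool:
  series:
    - [0.4,0.44,0.026,0.37,0,0.111,0]
    - [0.4,0.44,0.026,0.37,0,0.111,0]
    - [0.4,0.44,0.026,0.37,0,0.111,0]
    - [0.4,0.44,0.026,0.37,0,0.111,0]
    - [0.4,0.44,0.026,0.37,0,0.111,0]
    - [0.4,0.44,0.026,0.37,0,0.111,0]
    - [0.4,0.44,0.026,0.37,0,0.111,0]
    - [0.4,0.44,0.026,0.37,0,0.111,0]

```text
time_s: 25.15
ee_pos: [0.6495, -0.1127, 0.139]
tcp_rot: [[-0.018, -0.005, 1.0], [-1.0, 0.002, -0.018], [-0.002, -1.0, -0.005]]
force: [-0.1, 0.0, -0.2]
gripper_width: 0.601
```

Request:
servo_tool:
  series:
    - [0.4,0,0,0,0,0,0]
    - [0.4,0,0,0,0,0,0]
    - [0.4,0,0,0,0,0,0]

```text
time_s: 25.4
ee_pos: [0.6494, -0.1116, 0.1421]
tcp_rot: [[-0.016, -0.001, 1.0], [-1.0, 0.0, -0.016], [-0.0, -1.0, -0.001]]
force: [-0.1, 0.1, 0.3]
gripper_width: 0.605
```

```bash
python3 - <<'E'
from h import *
im=r.camera('wrist');k=cal('wrist');save(im,'g1.png');im=im.astype(int)
ch=im.max(2)-im.min(2);V=im.max(2)
m=((ch<32)&(V<150)).astype(np.uint8);m=cv2.morphologyEx(m,cv2.MORPH_OPEN,np.ones((7,7)))
m=comp(m,proj(k,[[.6495,-.1115,.02]])[0]);print(m.sum())
x,f=fit(k,m,lambda x,y,a:boxpts(x,y,a,.038,.024,0,.020),(.6492,-.1115,np.radians(179)));print('small',x[:2].round(4),np.degrees(x[2]),round(f,3),proj(k,[[*x[:2],.02]]))
mv(*x[:2],.006,np.degrees(x[2])-270)
E
```

```text
1514
small [ 0.6504 -0.1104] 181.33386916846027 0.065 [[314.04584933 183.7950976 ]]
t 25.45 at [ 0.6496 -0.1117  0.1424] yaw -90.95 w 0.601 F [ 0.3 -0.2 -0.3] j6 1.3
row [-0.0034, 0.3411, 0.002, 0.0001, -0.0127, -0.0001] rows>= 4
```

View pics/g1.png

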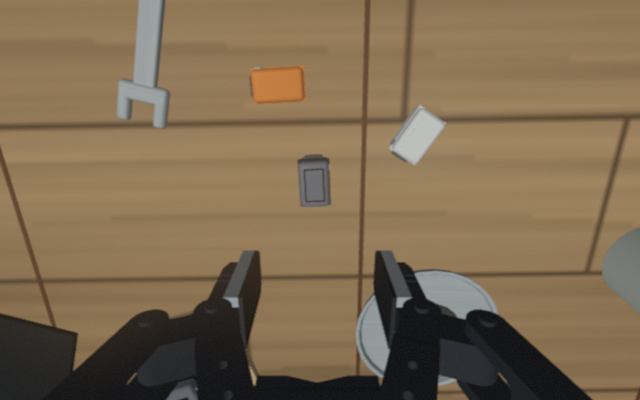

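```bash
python3 - <<'E'
from h import *
im=r.camera('wrist');save(im,'g2.png',(264,130,364,220),6)
E
```

```text
(no output)
```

View pics/g2.png

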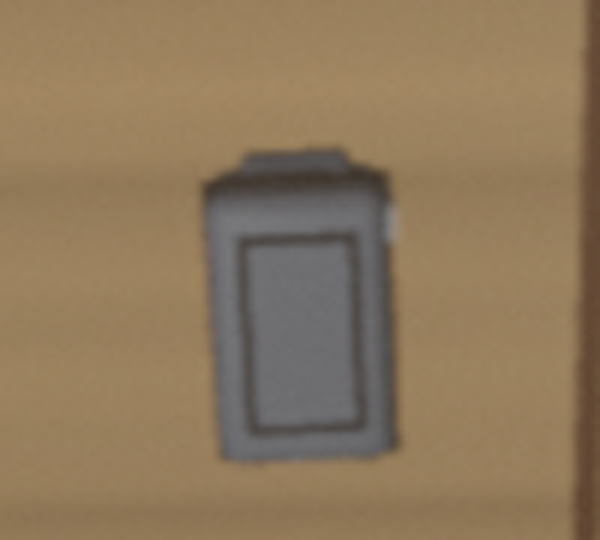

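Request:
servo_tool:
  series:
    - [0.4,-0.0034,0.09,0.002,0,-0.0127,0]
    - [0.4,-0.0034,0.18,0.002,0,-0.0127,0]
    - [0.4,-0.0034,0.26,0.002,0,-0.0127,0]
    - [0.4,-0.0034,0.32,0.002,0,-0.0127,0]
    - [0.4,-0.0034,0.341,0.002,0,-0.0127,0]
    - [0.4,-0.0034,0.341,0.002,0,-0.0127,0]
    - [0.4,-0.0034,0.341,0.002,0,-0.0127,0]
    - [0.4,-0.0034,0.341,0.002,0,-0.0127,0]

```text
time_s: 26.17
ee_pos: [0.6531, -0.1116, 0.0089]
tcp_rot: [[0.023, 0.004, 1.0], [-1.0, -0.001, 0.023], [0.001, -1.0, 0.004]]
force: [0.5, 0.2, 0.9]
gripper_width: 0.599
```

Request:
servo_tool:
  series:
    - [0.95,0,0,0,0,0,0]
    - [0.95,0,0,0,0,0,0]
    - [0.95,0,0,0,0,0,0]
    - [0.95,0,0,0,0,0,0]
    - [0.95,0,0,0,0,0,0]
    - [0.95,0,0,0,0,0,0]
    - [0.95,0,0,0,0,0,0]
    - [0.95,0,0,0,0,0,0]
  grip_force: 25

```text
time_s: 26.83
ee_pos: [0.6527, -0.1116, 0.0084]
tcp_rot: [[0.023, 0.003, 1.0], [-1.0, -0.001, 0.023], [0.001, -1.0, 0.003]]
force: [-0.7, 0.1, 5.7]
gripper_width: 0.272
```

Request:
servo_tool:
  series:
    - [0.95,0,-0.03,0,0,0,0]
    - [0.95,0,-0.08,0,0,0,0]
    - [0.95,0,-0.13,0,0,0,0]
    - [0.95,0,-0.2,0,0,0,0]
    - [0.95,0,-0.26,0,0,0,0]
    - [0.95,0,-0.29,0,0,0,0]
    - [0.95,0,-0.29,0,0,0,0]

```text
time_s: 27.42
ee_pos: [0.6535, -0.1118, 0.1269]
tcp_rot: [[0.023, 0.007, 1.0], [-1.0, -0.002, 0.023], [0.002, -1.0, 0.007]]
force: [0.5, 0.7, 0.9]
gripper_width: 0.275
```

```bash
python3 - <<'E'
from h import *
save(r.camera('wrist'),'g3.png')
mv(.4529,.0052,.125,-71.0)
E
```

```text
t 27.47 at [ 0.6522 -0.1114  0.1241] yaw -88.7 w 0.268 F [ 0.5  1.1 -1.2] j6 1.27
row [-0.3027, -0.0043, -0.4915, -0.001, -0.0983, 0.0005] rows>= 6
```

View pics/g3.png

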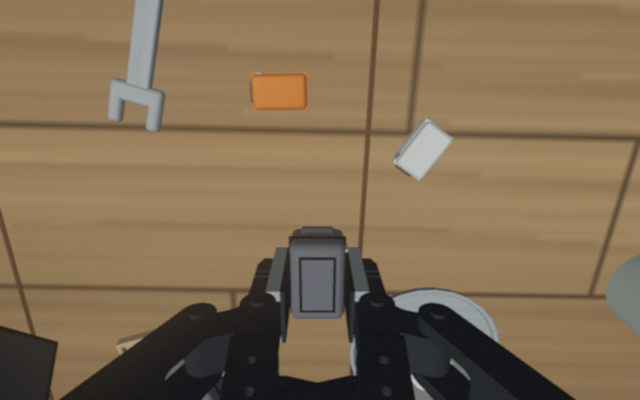

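Request:
servo_tool:
  series:
    - [0.95,-0.03,0,-0.05,0,-0.01,0]
    - [0.95,-0.07,0,-0.115,0,-0.025,0]
    - [0.95,-0.12,0,-0.19,0,-0.04,0]
    - [0.95,-0.165,0,-0.27,0,-0.055,0]
    - [0.95,-0.215,0,-0.35,0,-0.07,0]
    - [0.95,-0.26,0,-0.42,0,-0.085,0]
    - [0.95,-0.29,0,-0.47,0,-0.095,0]
    - [0.95,-0.302,0,-0.49,0,-0.098,0]

```text
time_s: 28.13
ee_pos: [0.4484, 0.0068, 0.1188]
tcp_rot: [[0.327, -0.006, 0.945], [-0.945, 0.001, 0.327], [-0.003, -1.0, -0.005]]
force: [0.1, 0.5, -0.7]
gripper_width: 0.271
```

Request:
servo_tool:
  series:
    - [0.95,0,0,0,0,0,0]
    - [0.95,0,0,0,0,0,0]
    - [0.95,0,0,0,0,0,0]
    - [0.95,0,0,0,0,0,0]
    - [0.95,0,0,0,0,0,0]

```text
time_s: 28.55
ee_pos: [0.4534, 0.0046, 0.1222]
tcp_rot: [[0.324, -0.0, 0.946], [-0.946, -0.0, 0.324], [0.0, -1.0, -0.0]]
force: [0.4, 0.0, -0.3]
gripper_width: 0.274
```

```bash
python3 - <<'E'
from h import *
im=r.camera('wrist');save(im,'g4.png',(220,120,420,360),2.5)
mv(.4529,.0052,.0704,-71.0)
E
```

```text
t 28.6 at [0.4532 0.0047 0.1221] yaw -71.11 w 0.278 F [ 0.6 -0.6 -1.2] j6 1.09
row [-0.0014, 0.1293, -0.0003, 0.0001, -0.0006, -0.0] rows>= 2
```

View pics/g4.png

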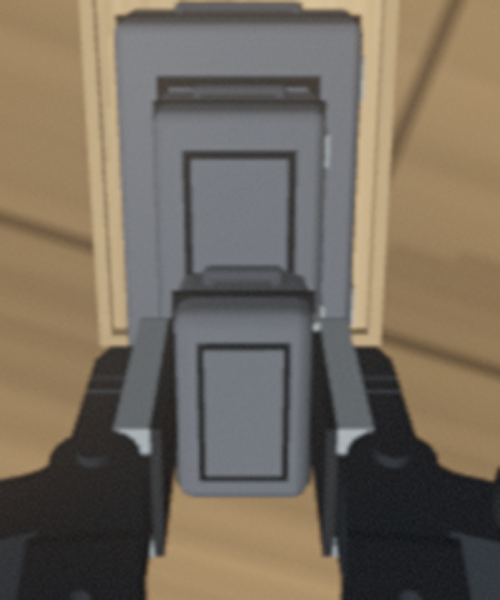

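```bash
python3 - <<'E'
from h import *
k=cal('wrist');a=np.radians(19.0);u=np.array([np.cos(a),np.sin(a)]);v=np.array([-u[1],u[0]])
def rep(n,pts,z,s=2.5,ox=220,oy=120):
    p=np.array([p2w(k,(x/s+ox-.3,y/s+oy-.3),z)[:2] for x,y in pts]);c=p.mean(0)
    print(n,c.round(4),'u,v',(c@u).round(4),(c@v).round(4),[np.linalg.norm(p[i]-p[i-1]).round(4) for i in range(len(p))])
zt=.1221-.0084+.02
rep('small outer',[(173,294),(312,294),(304,496),(183,496)],zt)
rep('small frame',[(198,346),(291,346),(285,481),(200,481)],zt)
rep('mid far edge (-.034 in u)',[(154,102),(325,102)],.062)
rep('mid frame far (-.024)',[(183,152),(297,152)],.062)
rep('big far edge (-.05 in u)',[(116,16),(360,16)],.036)
t=np.array([.4532,.0047]);print(t@u,t@v)
E
```

```text
small outer [0.4527 0.0038] u,v 0.4293 -0.1438 [np.float64(0.0398), np.float64(0.0228), np.float64(0.0398), np.float64(0.0216)]
small frame [0.4497 0.0027] u,v 0.4261 -0.1439 [np.float64(0.027), np.float64(0.0156), np.float64(0.027), np.float64(0.0151)]
mid far edge (-.034 in u) [0.4855 0.0159] u,v 0.4642 -0.1431 [np.float64(0.0403), np.float64(0.0403)]
mid frame far (-.024) [0.4739 0.0118] u,v 0.4519 -0.1431 [np.float64(0.0274), np.float64(0.0274)]
big far edge (-.05 in u) [0.501  0.0217] u,v 0.4807 -0.1426 [np.float64(0.0629), np.float64(0.0629)]
0.43003918878755903 -0.14310355029466662
```

Request:
servo_tool:
  series:
    - [0.95,-0.002,0.03,0.004,0,0,0]
    - [0.95,-0.002,0.06,0.004,0,0,0]
    - [0.95,-0.002,0.09,0.004,0,0,0]
    - [0.95,-0.002,0.11,0.004,0,0,0]
    - [0.95,-0.002,0.121,0.004,0,0,0]
    - [0.95,-0.002,0.124,0.004,0,0,0]
    - [0.95,-0.002,0.124,0.004,0,0,0]
    - [0.95,-0.002,0.124,0.004,0,0,0]

```text
time_s: 29.27
ee_pos: [0.4541, 0.0064, 0.0729]
tcp_rot: [[0.325, 0.001, 0.946], [-0.946, -0.0, 0.325], [0.0, -1.0, 0.001]]
force: [0.2, 0.3, 0.1]
gripper_width: 0.273
```

Request:
servo_tool:
  series:
    - [0.95,0,0.002,0,0,0,0]
    - [0.95,0,0.003,0,0,0,0]
    - [0.95,0,0.003,0,0,0,0]
    - [0.95,0,0.003,0,0,0,0]

```text
time_s: 29.6
ee_pos: [0.454, 0.0065, 0.0716]
tcp_rot: [[0.325, 0.001, 0.946], [-0.946, -0.0, 0.325], [0.0, -1.0, 0.0]]
force: [0.5, -0.6, 0.0]
gripper_width: 0.274
```

Request:
servo_tool:
  series:
    - [0.95,0,0.002,0,0,0,0]
    - [0.95,0,0.003,0,0,0,0]
    - [0.95,0,0.003,0,0,0,0]
    - [0.95,0,0.003,0,0,0,0]

```text
time_s: 29.93
ee_pos: [0.4539, 0.0064, 0.0703]
tcp_rot: [[0.325, 0.0, 0.946], [-0.946, -0.0, 0.325], [0.0, -1.0, 0.0]]
force: [-1.3, -0.1, 1.0]
gripper_width: 0.274
```

```bash
python3 - <<'E'
from h import *
save(r.camera('side'),'g5.png',(200,160,320,250),6)
mv(.4529,.0052,.0704,-71.0)
E
```

```text
t 29.98 at [0.4539 0.0065 0.0703] yaw -71.06 w 0.273 F [-0.2  0.4  1.6] j6 1.09
row [0.0022, -0.0002, -0.0034, -0.0, -0.0003, 0.0] rows>= 1
```

View pics/g5.png

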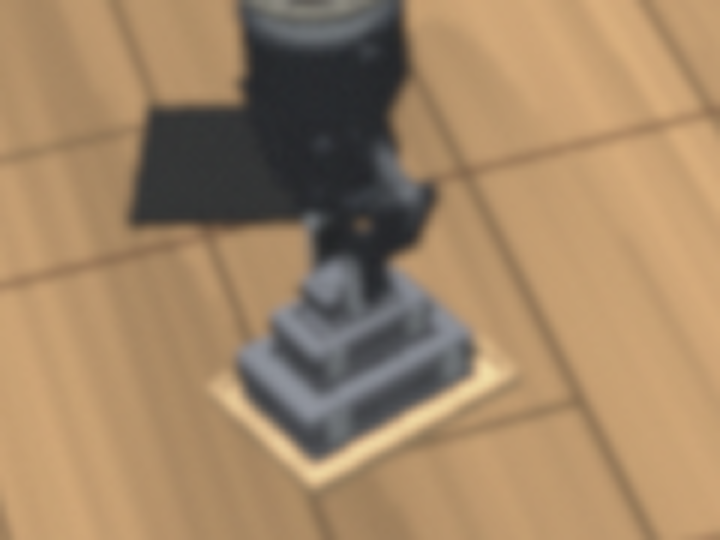

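The small case is seated (force now turned to +1.6 N). Release and rise.

Request:
servo_tool:
  series:
    - [0.6,0,0,0,0,0,0]
    - [0.5,0,0,0,0,0,0]
    - [0.4,0,0,0,0,0,0]
    - [0.3,0,0,0,0,0,0]
    - [0.3,0,0,0,0,0,0]

```text
time_s: 30.4
ee_pos: [0.4538, 0.0065, 0.07]
tcp_rot: [[0.325, -0.0, 0.946], [-0.946, -0.0, 0.325], [-0.0, -1.0, -0.0]]
force: [0.0, 0.4, 0.1]
gripper_width: 0.699
```

Request:
servo_tool:
  series:
    - [0.3,0,-0.05,0,0,0,0]
    - [0.3,0,-0.12,0,0,0,0]
    - [0.3,0,-0.2,0,0,0,0]
    - [0.3,0,-0.25,0,0,0,0]
    - [0.3,0,-0.27,0,0,0,0]
    - [0.3,0,-0.27,0,0,0,0]
    - [0.3,0,-0.27,0,0,0,0]

```text
time_s: 30.98
ee_pos: [0.4535, 0.0065, 0.1773]
tcp_rot: [[0.325, -0.001, 0.946], [-0.946, 0.0, 0.325], [-0.0, -1.0, -0.001]]
force: [-0.2, -0.3, 0.6]
gripper_width: 0.696
```

```bash
python3 - <<'E'
from h import *
save(r.camera('wrist'),'h1.png',(220,80,420,280),3)
mv(.40,-.35,.25,-71.0)
E
```

```text
t 31.03 at [0.4529 0.0066 0.1763] yaw -71.06 w 0.704 F [-0.2  0.3  0.1] j6 1.09
row [0.8001, -0.1844, -0.4148, 0.0008, -0.0003, -0.0004] rows>= 9
```

View pics/h1.png

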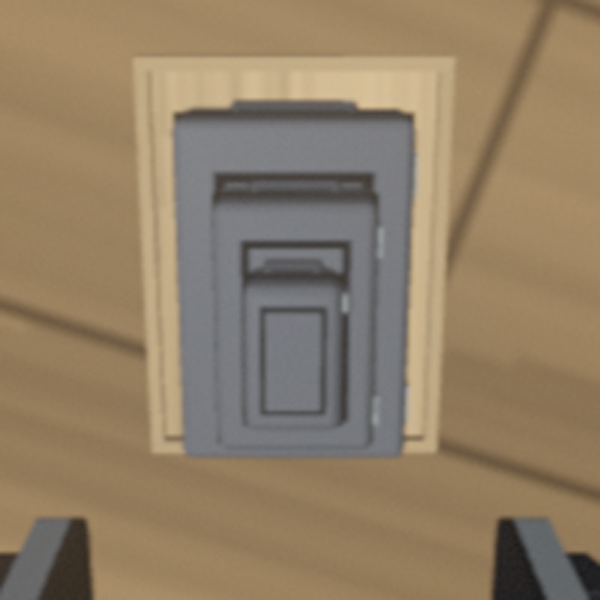

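```bash
python3 - <<'E'
from h import *
k=cal('wrist');a=np.radians(19.0);u=np.array([np.cos(a),np.sin(a)]);v=np.array([-u[1],u[0]])
def rep(n,pts,z,s=3,ox=220,oy=80):
    p=np.array([p2w(k,(x/s+ox-.33,y/s+oy-.33),z)[:2] for x,y in pts]);c=p.mean(0)
    y=[np.degrees(np.arctan2(*(p[i]-p[j])[::-1])).round(2) for i,j in((0,3),(1,2))]
    print(n,c.round(4),'u,v',(c@u).round(4),(c@v).round(4),[np.linalg.norm(p[i]-p[i-1]).round(4) for i in range(4)],y)
rep('small frame',[(261,308),(327,308),(325,413),(261,413)],.082)
rep('small outer',[(244,278),(345,278),(339,428),(244,428)],.082)
rep('mid outer',[(214,198),(378,198),(371,445),(219,445)],.062)
rep('big outer',[(175,117),(413,117),(403,457),(184,457)],.036)
rep('tray',[(134,58),(456,58),(438,454),(152,454)],.009)
E
```

```text
small frame [0.4501 0.0046] u,v 0.4271 -0.1422 [np.float64(0.0267), np.float64(0.0155), np.float64(0.0267), np.float64(0.0155)] [np.float64(18.39), np.float64(18.52)]
small outer [0.4516 0.0052] u,v 0.4287 -0.1421 [np.float64(0.0379), np.float64(0.0235), np.float64(0.0379), np.float64(0.0232)] [np.float64(18.09), np.float64(17.67)]
mid outer [0.4524 0.0048] u,v 0.4293 -0.1427 [np.float64(0.0664), np.float64(0.0403), np.float64(0.0664), np.float64(0.0405)] [np.float64(18.71), np.float64(18.86)]
big outer [0.4526 0.0053] u,v 0.4296 -0.1423 [np.float64(0.0986), np.float64(0.0628), np.float64(0.0986), np.float64(0.0645)] [np.float64(18.41), np.float64(19.37)]
tray [0.4534 0.0052] u,v 0.4304 -0.1427 [np.float64(0.1235), np.float64(0.0915), np.float64(0.1235), np.float64(0.0922)] [np.float64(18.83), np.float64(19.15)]
```

Request:
servo_tool:
  series:
    - [0.3,0.8,-0.18,-0.41,0,0,0]
    - [0.3,0.8,-0.18,-0.41,0,0,0]
    - [0.3,0.8,-0.18,-0.41,0,0,0]
    - [0.3,0.8,-0.18,-0.41,0,0,0]
    - [0.3,0.8,-0.18,-0.41,0,0,0]
    - [0.3,0.8,-0.18,-0.41,0,0,0]
    - [0.3,0.8,-0.18,-0.41,0,0,0]
    - [0.3,0.8,-0.18,-0.41,0,0,0]

```text
time_s: 31.7
ee_pos: [0.4057, -0.3183, 0.2411]
tcp_rot: [[0.324, -0.003, 0.946], [-0.946, 0.003, 0.324], [-0.004, -1.0, -0.002]]
force: [1.2, -0.4, -0.6]
gripper_width: 0.7
```

Request:
servo_tool:
  series:
    - [0.3,0.2,0,-0.3,0,0,0]
    - [0.3,0.2,0,-0.3,0,0,0]
    - [0.3,0.2,0,-0.3,0,0,0]
    - [0.3,0.2,0,-0.3,0,0,0]
    - [0.3,0.2,0,-0.3,0,0,0]

```text
time_s: 32.12
ee_pos: [0.3166, -0.4336, 0.2405]
tcp_rot: [[0.319, -0.003, 0.948], [-0.948, 0.003, 0.32], [-0.004, -1.0, -0.002]]
force: [0.7, -1.0, 0.0]
gripper_width: 0.701
```

```bash
python3 - <<'E'
from h import *
im=r.camera('top');save(im,'h2.png');save(im,'h3.png',(280,190,450,310),4.5);save(r.camera('side'),'h4.png',(160,100,440,350),2.8)
mv(.40,-.35,.25,-71.0)
E
```

```text
t 32.22 at [ 0.3189 -0.4311  0.241 ] yaw -71.15 w 0.696 F [0.7 1.  0.5] j6 0.17
row [-0.1264, -0.0219, 0.2573, 0.0, -0.0009, -0.0014] rows>= 3
```

View pics/h2.png

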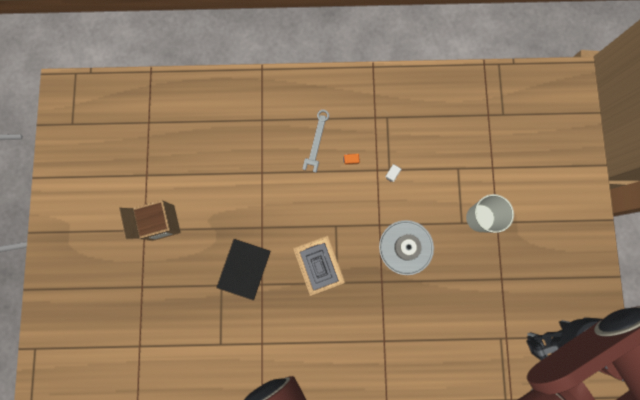

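View pics/h3.png

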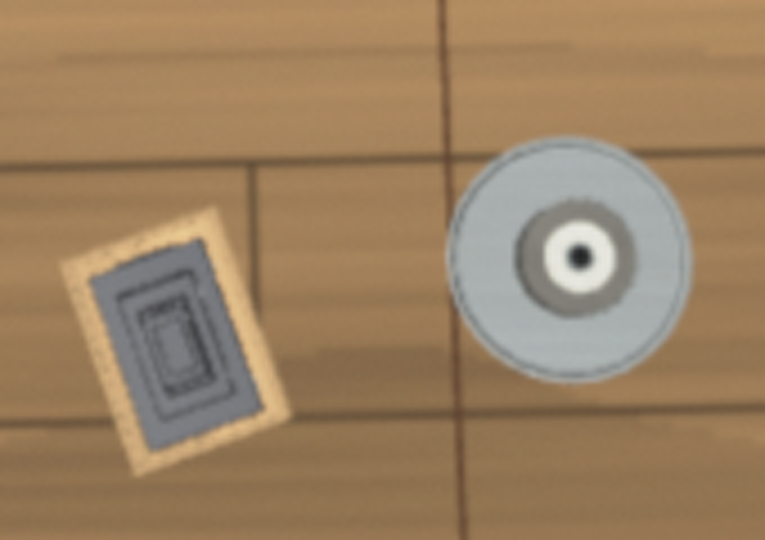

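View pics/h4.png

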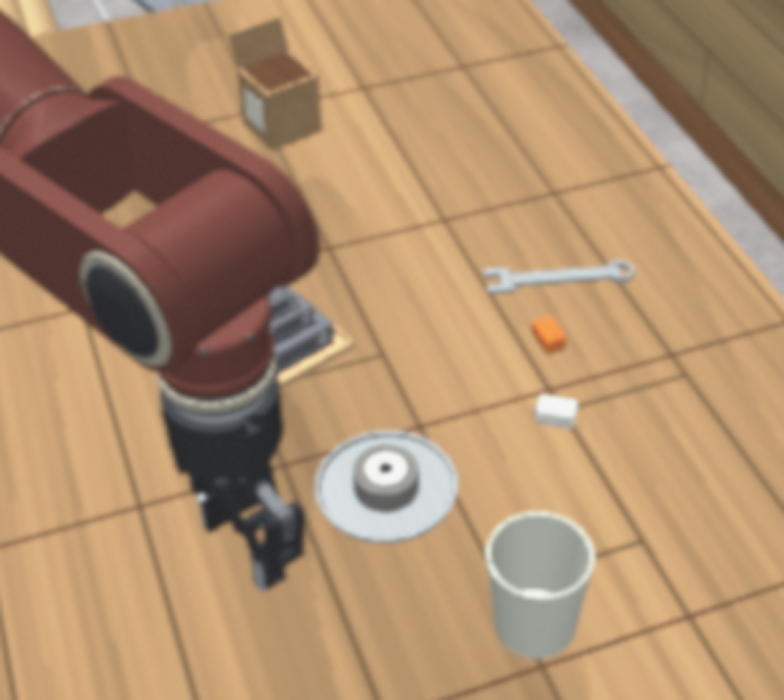

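```bash
python3 - <<'E'
from h import *
s=r.state();print(s['time_s'],np.abs(s['joint_velocities']).max());print(r.sign_off())
E
```

```text
32.2167 0.037449257315898876
the job is handed in; nothing more can be done
None
```

I swapped the wheel and the big case and stacked the other two cases on the big one. I handed the job in at 32 s of the 122 s allowed, with the arm clear of everything.

- **Order of work:** I parked the wheel on the rubber pad, moved the big case from the dish to the wooden tray, then put the wheel in the dish. The middle case and then the grey small case went on the pile; I left the orange and white look-alikes alone.
- **Pile:** The last wrist picture puts the big case within 1 mm of the tray centre and inside its walls. The middle case is centred to about 0.5 mm and squared within 0.5°. The small case is centred to about 1 mm by its outline and turned about 1°. Its printed frame reads about 2 mm off lengthwise, but the middle case's frame showed the same shift. Each case rests wholly on the one below.
- **Wheel:** It lies flat, about 2 mm from the dish centre. The wrist and top cameras put it off in slightly different amounts, both within the 2 mm calibration error.
- **Bystanders:** The tub, carton and wrench look unmoved in the before and after top pictures.
- **Forces:** The highest wrist force I read was about 6.5 N; I only saw it at the end of each move.

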